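# Get the tablet out from behind the spice jars and stand it on the recipe easel

### The arm

A 6-joint arm with a two-finger parallel gripper is mounted at the origin on a cart in front of the work surface, level with it; the furniture and walls round the work are solid. World frame = base frame: x ahead of the robot, y to its left, z up, the work surface at z = 0. Lengths are in m, angles in rad, forces in N, time in s.
With the tool pointing down it reaches from about 0.275 to 0.825 m from the base axis. Payload 5.2 kg.
Tool frame: the origin (TCP) lies at the very end of the fingers, on their centre line; the grasp point (between the pads) lies 19 mm behind it (pinch_z is the z of the grasp point in the tool frame, in m); z points along the fingers, y is the line along which they close (so a half turn about z gives the same grasp; the last joint's range is limited). The gripper opens to 93 mm and grips with 3 to 60 N. Pads are 15 mm wide; open, the fingers measure 128 mm over their backs; the gripper's body (75 mm by 188 mm) begins 65 mm behind the grasp point.
Start: joints at [-0.203, 0.259, 1.535, -0, 1.348, -0.203], TCP at [0.55, 0, 0.219] pointing down, gripper open.
Joint ranges: [-3.14, 3.14], [-0.91, 2.08], [0.19, 2.58], [-1.22, 4.36], [0.22, 2.71], [-3.12, 3.12]. Speed limits (rad/s): [2.57, 2.57, 3.14, 3.14, 3.14, 3.14].

### API

Orientations are given as a unit quaternion [w, x, y, z].
In Python, from bench import * gives the robot as it stands.
- The arm moves only by the tool send_rows, never from a script. Its argument "rows" is a list of rows, each a list of 5 numbers: the opening, from -1 (shut) to 1 (fully open), then the shift along the tool's x, y, z normalised to -1 to 1, where 1 is 0.5 m, then the turn about the tool's z normalised to -1 to 1, where 1 is 45 degrees. A call has 1 to 5 rows; each row is the pose to reach, as a shift and turn from the pose commanded when the call began, along the tool's axes at that moment; what a row does not reach only later rows make up. A row lasts 1/10 s, in which the tool goes at most 50 mm and 8.59 degrees, less where a joint would pass 70% of its speed; a pose out of reach is approached as far as the arm can. A call with a number of a shift or a turn outside -1 to 1 is refused whole. A call with a gripper value outside its range is refused whole. The fingers move at their own pace and stop on an object; "newtons" is the grip in N (left out, the last holds). Time passes only in rows, so rows that repeat a pose let the fingers close. It gives the time, the measured TCP pose, the force, the opening and the grip force at its end, in the units of the state.
- get_obs(): the state, without advancing time (a new reading comes with each control period).
- read_camera(name): name is "scene" or "side" or "wrist"; returns the picture (400x640x3 uint8, blue, green, red); there is no depth.
- camera_params(name): a dict with "fx", "fy", "cx", "cy" (pixels), "camera_from_world" (4x4, takes a point from world to camera coordinates). Camera axes: x right, y down, z forward; pixel columns grow to the right and rows downward; lengths in m; the calibration is good to about 2 mm. A picture is of the moment at which its call begins: read the wrist's pose just before it. camera_params takes no time and is no camera call; for the wrist camera it gives the pose at the moment of the call.
- finish_job(): hands the job in; it is judged then, once.
The state is a dict: "time_s": time; "joint_positions": joint angles; "joint_vel": joint speeds; "joint_efforts": joint torques, N m; "position": TCP position; "tool_rot": TCP orientation; "ft_force": force on the tool from outside, world axes, zero at the start; "moment": the same for the moment, N m; "grip_width": finger opening in m; "finger_force": force on a finger pad.
Only numpy, scipy, OpenCV 4.12 (cv2) and the standard library are available. Lean on these libraries where they do the work, as an engineer would, in place of code of your own. Each camera call takes 0.05 s, during which the arm holds its last target. There are 200 camera calls.

### The job

Three spice jars stand in front of the tablet in its dock: first clear all three off the dock and stand them on the blue side mat. Then lift the tablet out and set it down, centred, on the white easel's ledge so that it leans back against the easel with its screen to the front, as for reading a recipe. While it stands there, put the jars back, each upright on the very cork spot it came from, without knocking anything over or shifting the tin and the mug.

Things in the scene. Friction and masses are not known exactly. Their poses are not given: they have to be found in the camera images.
- black_jar: spice jar with a black cap, round, 41 mm diameter, 105 mm tall, straight sides. Origin at the centre of its underside, z up its axis. At the start it stands upright on one of the dock's three cork spots (which one varies); that spot is its own place.
- green_jar: spice jar with a green cap, round, 46 mm diameter, 106 mm tall, straight sides. Origin at the centre of its underside, z up its axis. At the start it stands upright on one of the dock's three cork spots (which one varies); that spot is its own place.
- red_jar: amber seasoning jar with a red cap, round, 42 mm diameter (the upper part a little narrower), 105 mm tall. Origin at the centre of its underside, z up its axis. At the start it stands upright on one of the dock's three cork spots (which one varies); that spot is its own place.
- tablet: small tablet computer, rigid plate 10 mm thick (x), 150 wide (y), 100 high (z), 0.22 kg, coloured screen on its -x side. Origin: centre of its lower long edge (mid thickness), z up the plate. At the start it stands upright in the dock's slot behind the jars; its top 73 mm stick out and can be pinched across the thickness from above. It lifts straight out.
- dock: fixed bamboo tray 118 x 222 x 8 mm; origin under the tray, +x to its back, y along its width. At x = +42 mm, along y, a black slot 12 mm wide, 120 long, between 5 mm walls that rise 34 mm above the worktop; slot floor 8 mm above it. Flush cork spots, 53 mm diameter, at x = 0, y = -74, 0, +74 mm, 8 mm above the worktop; jars on them leave about 15 mm to the tablet.
- mat: fixed blue mat, the side area, 200 (x) x 84 (y) x 6 mm; origin at the centre of its underside, its top 6 mm above that. The three jars fit in a row along x, 62 mm apart.
- easel: fixed white easel for the tablet, base 74 (x) x 150 (y) mm; origin under the base, front to -x, y along the ledge, z up. Its flat back board (120 mm wide, only 50 mm long) leans 0.30 rad (17 deg) from upright, its top towards +x; a gripper that holds the tablet by its upper 40 mm clears it.
- easel_ledge (a point): middle of the line where ledge meets back board, 14 mm above the worktop; axes those of easel (not tilted). The board rises along (sin 0.3, 0, cos 0.3); the ledge runs out along (-cos 0.3, 0, sin 0.3), 18 mm deep to a lip 9 mm high. A tablet at rest has its lower edge on the ledge and its back on the board: origin 5 mm out along the ledge from here.
- tin: bystander: low round tin 75 mm diameter, 58 mm tall, gold lid, green label; not to be moved. Origin under its centre.
- mug: bystander: striped cup with handle, 63 x 87 x 52 mm; not to be moved. Origin under its centre.

How it is judged:
On the way, in this order (a step that is already met when the one before it is completed fails the run):
1. all three jars stand upright and released on the mat together, the tablet still in its dock (x of black_jar in the frame of mat between -0.1 and 0.1 m and y of black_jar in the frame of mat between -0.042 and 0.042 m and z of black_jar in the frame of mat between 0 and 0.012 m and angle between each of black_jar, green_jar, red_jar's own z axis and vertical below 0.12 rad and linear speed of each of black_jar, green_jar, red_jar below 0.05 m/s and contact force between the fingers and black_jar below 0.2 N and x of green_jar in the frame of mat between -0.1 and 0.1 m and y of green_jar in the frame of mat between -0.042 and 0.042 m and z of green_jar in the frame of mat between 0 and 0.012 m and contact force between the fingers and green_jar below 0.2 N and x of red_jar in the frame of mat between -0.1 and 0.1 m and y of red_jar in the frame of mat between -0.042 and 0.042 m and z of red_jar in the frame of mat between 0 and 0.012 m and contact force between the fingers and red_jar below 0.2 N and distance of tablet from where it was at the start of the episode below 0.025 m), for 0.2 s.
2. the tablet leans on the easel, released, while all three jars are still on the mat (x of tablet in the frame of easel_ledge between -0.02 and 0.004 m and y of tablet in the frame of easel_ledge between -0.015 and 0.015 m and z of tablet in the frame of easel_ledge between -0.006 and 0.012 m and angle between tablet's own z axis and vertical between 0.18 and 0.5 rad and angle between tablet's own x axis and vertical above 1.7 rad and angle between the y axis of tablet and the y axis of easel, either way round below 0.14 rad and linear speed of each of tablet, black_jar, green_jar, red_jar below 0.05 m/s and angular speed of tablet below 0.3 rad/s and contact force between the fingers and tablet below 0.2 N and x of black_jar in the frame of mat between -0.1 and 0.1 m and y of black_jar in the frame of mat between -0.042 and 0.042 m and z of black_jar in the frame of mat between 0 and 0.012 m and angle between each of black_jar, green_jar, red_jar's own z axis and vertical below 0.12 rad and x of green_jar in the frame of mat between -0.1 and 0.1 m and y of green_jar in the frame of mat between -0.042 and 0.042 m and z of green_jar in the frame of mat between 0 and 0.012 m and x of red_jar in the frame of mat between -0.1 and 0.1 m and y of red_jar in the frame of mat between -0.042 and 0.042 m and z of red_jar in the frame of mat between 0 and 0.012 m), for 0.2 s.
At the end, for the whole second after the job is handed in: Tablet on the ledge behind the lip, centred within 15 mm, parallel within 0.14 rad, leaning back 0.18 to 0.5 rad, screen to the front; each jar upright (0.1 rad) within 15 mm of where it stood at the start; all released and at rest (x of tablet in the frame of easel_ledge between -0.02 and 0.004 m and y of tablet in the frame of easel_ledge between -0.015 and 0.015 m and z of tablet in the frame of easel_ledge between -0.006 and 0.012 m and angle between tablet's own z axis and vertical between 0.18 and 0.5 rad and angle between tablet's own x axis and vertical above 1.7 rad and angle between the y axis of tablet and the y axis of easel, either way round below 0.14 rad and linear speed of each of tablet, black_jar, green_jar, red_jar below 0.05 m/s and angular speed of tablet below 0.3 rad/s and contact force between the fingers and tablet below 0.2 N and distance of each of black_jar, green_jar, red_jar from where it was at the start of the episode below 0.015 m and angle between each of black_jar, green_jar, red_jar's own z axis and vertical below 0.1 rad and contact force between the fingers and black_jar below 0.2 N and contact force between the fingers and green_jar below 0.2 N and contact force between the fingers and red_jar below 0.2 N); the robot touches nothing.
It fails at once if a jar is tipped over (angle between any of black_jar, green_jar, red_jar's own z axis and vertical above 0.6 rad).
It fails at once if the tablet falls over (angle between tablet's own z axis and vertical above 0.9 rad).
It fails at once if the tin is shifted (distance of tin from where it was at the start of the episode above 0.02 m).
It fails at once if the mug is shifted (distance of mug from where it was at the start of the episode above 0.02 m).
It also fails if it takes over 125 s, if anything falls off the work surface, if the arm or the gripper's body presses on something with over 40 N, if the wrist force passes 120 N, or if a joint passes its speed limit or range.

## Working session

There is one attempt and no reset: what is moved stays moved. The work goes in short steps, Python scripts to look and compute and a tool call to move; the robot and the scene stay as the last step left them, time stands still between calls to the robot, and variables do not carry over. Pictures are saved under pics/ and viewed, at most 14 in all, crops included, and the job is handed in when it is done.

Besides the shell and the picture viewer there is one more tool, called after "Call:" as name([rows], argument=value, ...), one row to a line, values as JSON. send_rows: Moves the arm, as the interface text tells. Its arguments: {"type":"object","properties":{"rows":{"type":"array"},"newtons":{"type":"number"}},"required":["rows"]}

```bash
ls; mkdir -p pics; cat > h.py <<'E'
from bench import *
import numpy as np, cv2
def ray(name,u,v,P=None):
    P=P or camera_params(name); T=np.array(P["camera_from_world"]); R=T[:3,:3]
    d=R.T@np.array([(u-P["cx"])/P["fx"],(v-P["cy"])/P["fy"],1.]); return -R.T@T[:3,3], d/np.linalg.norm(d)
def onz(name,u,v,z,P=None):
    o,d=ray(name,u,v,P); return o+d*(z-o[2])/d[2]
def proj(name,p,P=None):
    P=P or camera_params(name); T=np.array(P["camera_from_world"]); c=T[:3,:3]@np.array(p)+T[:3,3]
    return np.array([P["fx"]*c[0]/c[2]+P["cx"],P["fy"]*c[1]/c[2]+P["cy"]])
def tri(rays):
    A=np.zeros((3,3));b=np.zeros(3)
    for o,d in rays:
        M=np.eye(3)-np.outer(d,d);A+=M;b+=M@o
    p=np.linalg.solve(A,b); return p,[float(np.linalg.norm((np.eye(3)-np.outer(d,d))@(p-o))) for o,d in rays]
E
python3 - <<'E'
from h import *
for n in ["scene","side","wrist"]:
    P=camera_params(n); im=read_camera(n); cv2.imwrite(f"pics/{n}0.png",im)
    T=np.array(P["camera_from_world"]); print(n,P["fx"],P["fy"],P["cx"],P["cy"],np.round(-T[:3,:3].T@T[:3,3],3),np.round(T[:3,:3],3).tolist())
print(get_obs())
E
```

```text
pics
scene 395.1313736206436 395.1313736206436 319.4092868783773 194.75992680577022 [-0.032 -0.687  0.961] [[0.817, -0.577, -0.002], [-0.397, -0.559, -0.728], [0.419, 0.596, -0.685]]
side 382.18916541347215 382.18916541347215 316.96786196824667 194.26278923014027 [ 0.21  -0.653  0.636] [[0.929, -0.37, 0.023], [-0.19, -0.53, -0.827], [0.318, 0.763, -0.562]]
wrist 358.1463504920475 358.1463504920475 317.7619115341879 190.69953811942753 [0.55  0.079 0.385] [[1.0, 0.0, -0.001], [0.0, -0.959, 0.283], [-0.001, -0.283, -0.959]]
{'time_s': 0.15, 'joint_positions': array([-2.02769657e-01,  2.59168806e-01,  1.53577402e+00,  7.71129211e-06,
        1.34800360e+00, -2.02829991e-01]), 'joint_vel': array([ 0.00027746, -0.00293988, -0.00320685,  0.00014745, -0.00076639,
       -0.00063491]), 'joint_efforts': array([ 1.84710952e-03, -4.37643743e+01, -2.84233278e+01,  7.19930883e-02,
        3.80130450e-02, -3.72983607e-06]), 'position': array([5.49607690e-01, 1.23639309e-04, 2.18035484e-01]), 'tool_rot': array([-5.67293125e-04,  7.07085892e-01,  7.07127346e-01, -3.69280362e-04]), 'ft_force': array([1.39538409, 0.12287467, 0.86589788]), 'moment': array([0.0308095 , 0.00891429, 0.03471744]), 'finger_force': 0.0, 'grip_width': 0.09291704069429352}
```

View pics/scene0.png

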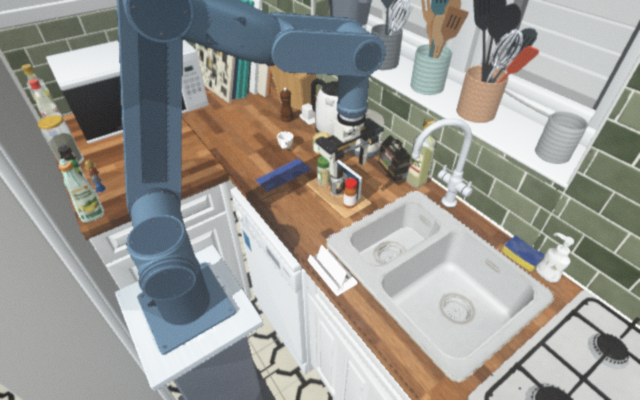

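View pics/side0.png

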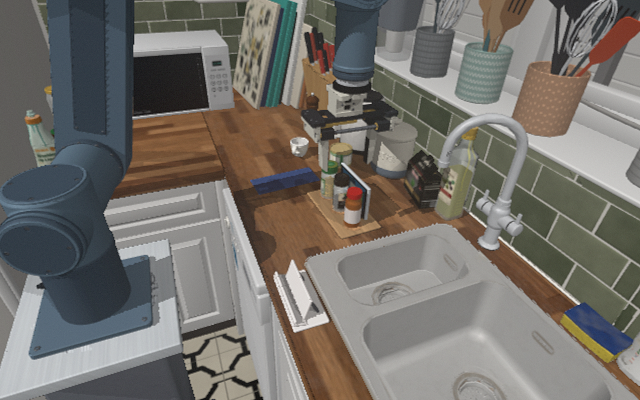

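View pics/wrist0.png

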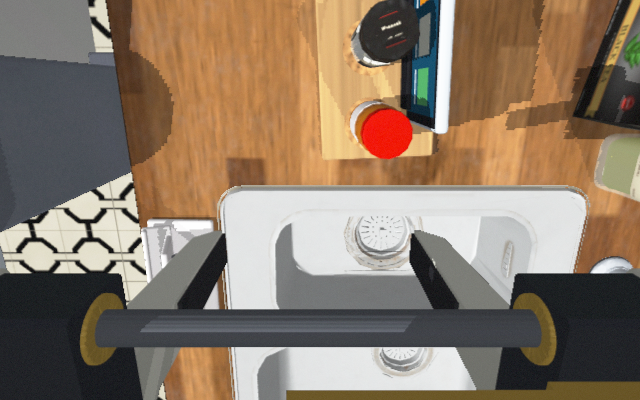

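The scene view shows the dock with its jars at about (340,185), the mat at (283,174) and the easel at (332,268). The wrist view shows the red jar at (385,133) and the black jar at (388,30), with the tablet behind them. I'll move the wrist camera over the dock and mat for the measurement.

Call:
send_rows([
  [1, 0.1, 0, -0.04, 0],
  [1, 0.2, 0, -0.1, 0],
  [1, 0.3, 0, -0.14, 0],
  [1, 0.36, 0, -0.16, 0],
  [1, 0.36, 0, -0.16, 0],
])

```text
time_s: 0.65
position: [0.5502, 0.1854, 0.3011]
tool_rot: [0.0, 0.705, 0.709, 0.002]
ft_force: [0.4, -0.4, -0.6]
grip_width: 0.0929
finger_force: 0.0
```

```bash
python3 - <<'E'
from h import *
import pickle
o=get_obs();print(o["position"])
P=camera_params("wrist"); im=read_camera("wrist"); cv2.imwrite("pics/w1.png",im); pickle.dump(P,open("w1.pkl","wb"))
E
```

```text
[0.55019822 0.18536062 0.30105602]
```

View pics/w1.png

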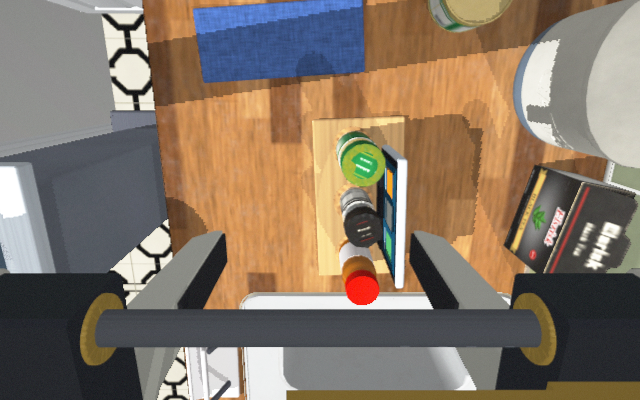

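The wrist view shows caps at green (362,165), black (361,227) and red (362,289). The mat corners are (195,8), (205,82) and (365,73), the tin is at (470,5), and the tablet top edge runs from (390,150) to (400,283). Next I'll take a second view further along +y.

Call:
send_rows([
  [1, 0.1, 0, 0, 0],
  [1, 0.2, 0, 0, 0],
  [1, 0.3, 0, 0, 0],
  [1, 0.3, 0, 0, 0],
])

```text
time_s: 1.1
position: [0.5489, 0.334, 0.2966]
tool_rot: [-0.001, 0.706, 0.709, -0.001]
ft_force: [0.1, -0.4, -0.4]
grip_width: 0.0925
finger_force: 0.0
```

```bash
python3 - <<'E'
from h import *
import pickle
o=get_obs();print(o["position"])
P=camera_params("wrist"); im=read_camera("wrist"); cv2.imwrite("pics/w2.png",im); pickle.dump(P,open("w2.pkl","wb"))
E
```

```text
[0.54893366 0.33404611 0.29657223]
```

View pics/w2.png

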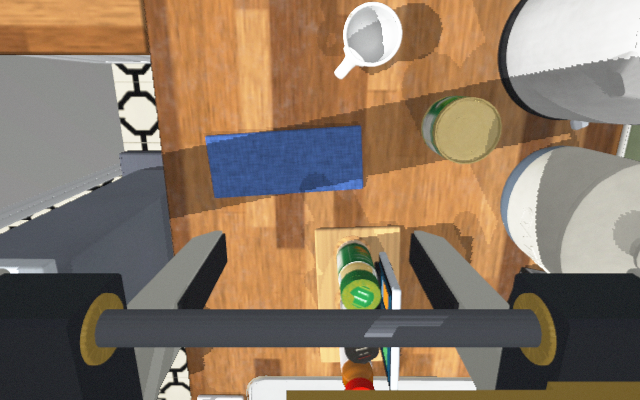

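```bash
cat > seg.py <<'E'
from h import *
import pickle
def load(n): return cv2.imread(f"pics/{n}.png"),pickle.load(open(f"{n}.pkl","rb"))
def masks(im):
    H=cv2.cvtColor(im,cv2.COLOR_BGR2HSV); r=cv2.inRange
    return {"red":r(H,(0,235,150),(4,255,255))|r(H,(176,235,150),(180,255,255)),
     "green":r(H,(38,110,60),(75,255,255)),"black":r(H,(0,0,0),(180,110,75)),"mat":r(H,(105,110,60),(120,255,255)),
     "white":r(H,(0,0,185),(180,40,255))}
E
python3 - <<'E'
from seg import *
for n in ["w1","w2"]:
    im,P=load(n); m=masks(im)
    for k in ["red","green","black","mat"]:
        cs,_=cv2.findContours(cv2.morphologyEx(m[k],cv2.MORPH_CLOSE,np.ones((7,7))),cv2.RETR_EXTERNAL,cv2.CHAIN_APPROX_NONE)
        for c in sorted(cs,key=cv2.contourArea)[::-1][:4]:
            a=cv2.contourArea(c)
            if a<250: continue
            (x,y),r=cv2.minEnclosingCircle(c); mm=cv2.boundingRect(c)
            print(n,k,int(a),np.round([x,y,r],1),mm, np.round(onz("",x,y,.113,P),3), cv2.approxPolyDP(c,6,True)[:,0].tolist() if k=="mat" else "")
E
```

```text
w1 red 703 [361.1 287.4  17.5] (346, 273, 33, 32) [0.601 0.047 0.113] 
w1 green 1585 [361.1 158.1  27.9] (341, 132, 45, 55) [0.595 0.194 0.113] 
w1 black 41103 [317.5 296.5 333.6] (0, 165, 640, 235) [0.552 0.035 0.113] 
w1 black 1625 [388.  227.5  52.7] (344, 175, 51, 106) [0.627 0.12  0.113] 
w1 black 465 [125.5  38.5  33.3] (103, 14, 46, 53) [0.375 0.305 0.113] 
w1 mat 12068 [279.7  36.2  89.9] (194, 0, 170, 83) [0.516 0.307 0.113] [[194, 9], [205, 82], [363, 70], [362, 0]]
w2 green 1229 [361.1 290.9  22. ] (340, 270, 41, 39) [0.598 0.194 0.113] 
w2 green 396 [357. 257.  17.] (342, 244, 31, 23) [0.592 0.235 0.113] 
w2 black 48342 [319.3 336.5 325.4] (0, 234, 640, 166) [0.552 0.134 0.113] 
w2 black 800 [542.5  59.5  64. ] (498, 0, 69, 120) [0.755 0.436 0.113] 
w2 black 362 [134.1  84.9  27.6] (116, 64, 39, 45) [0.376 0.412 0.113] 
w2 black 251 [385.  276.   19.9] (374, 257, 18, 39) [0.623 0.213 0.113] 
w2 mat 9245 [284.8 159.1  81.8] (206, 126, 157, 72) [0.516 0.342 0.113] [[360, 127], [207, 136], [215, 196], [360, 188]]
```

The second wrist view shows the mat from (207,136) to (360,188), the green cap at (362,291), the tin at (462,130) and the mug at (372,38). Now I'll triangulate the points seen in both views and get a first fix on the easel from the scene and side cameras.

```bash
python3 - <<'E'
from seg import *
i1,P1=load("w1"); i2,P2=load("w2")
# refine caps: lime/green cap bright ellipse, black disc
def T(a,b): 
    p,e=tri([ray("",*a,P1),ray("",*b,P2)]); return np.round(p,4),np.round(e,4)
print("greencap",T((362,165.5),(361.5,291.5)))
print("mat corner nearR",T((364.5,72.5),(363.5,187.5)),"nearL",T((204,82),(214,197)), "farL",T((194,9),(206.5,136)))
print("dock farL",T((312.5,121),(316,230)),"farR",T((405,116),(401,226)))
for n,i,P in (("1",i1,P1),("2",i2,P2)):
  for u,v in [(362,289),(361,227),(362,165.5)] if n=="1" else [(361.5,291.5)]: print(n,np.round(onz("",u,v,.113,P),4))
a=cv2.resize(i1[100:310,290:430],None,fx=3.5,fy=2.8*1,interpolation=cv2.INTER_CUBIC)
a=cv2.resize(i1[105:310,295:425],None,fx=2.9,fy=2.9,interpolation=cv2.INTER_CUBIC)
s=cv2.imread("pics/scene0.png"); d=cv2.imread("pics/side0.png")
b=cv2.resize(d[250:340,250:340],(400,400),interpolation=cv2.INTER_CUBIC)
c=np.zeros((600,780,3),np.uint8); c[:a.shape[0],:a.shape[1]]=a; c[:400,380:]=b; cv2.imwrite("pics/c1.png",c)
E
```

```text
greencap (array([0.5993, 0.1834, 0.0974]), array([0.001, 0.001]))
mat corner nearR (array([ 0.6104,  0.2804, -0.0031]), array([0.0004, 0.0004])) nearL (array([0.4097, 0.2678, 0.0029]), array([0.0006, 0.0006])) farL (array([0.4058, 0.3498, 0.0035]), array([0.0002, 0.0002]))
dock farL (array([0.5459, 0.2209, 0.0037]), array([0.0008, 0.0008])) farR (array([0.6631, 0.2279, 0.0046]), array([0.0004, 0.0004]))
1 [0.602  0.0452 0.113 ]
1 [0.5979 0.12   0.113 ]
1 [0.5963 0.1868 0.113 ]
2 [0.5981 0.1932 0.113 ]
```

View pics/c1.png

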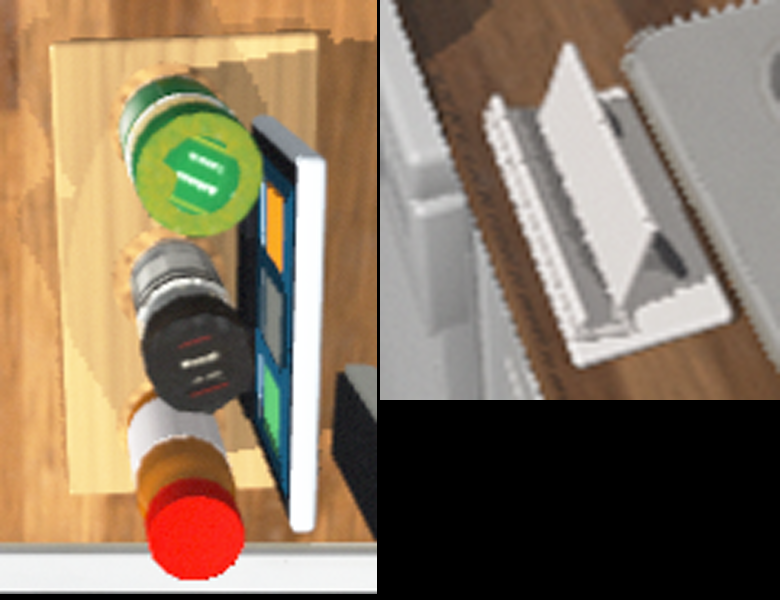

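The close-up shows the dock turned slightly, with the black jar in the middle, red on the sink side and green on the mat side. The tablet is behind them with its screen to the front, and the easel's back board leans towards the sink. I'll turn the gripper 90° so it closes along y between the jars, and look again once it has settled.

Call:
send_rows([
  [1, -0.08, -0.02, 0, 0.19],
  [1, -0.16, -0.06, 0, 0.38],
  [1, -0.24, -0.1, 0, 0.57],
  [1, -0.32, -0.12, 0, 0.76],
  [1, -0.4, -0.14, 0, 0.95],
])

```text
time_s: 1.65
position: [0.4785, 0.1264, 0.2982]
tool_rot: [0.0, 0.918, 0.397, -0.001]
ft_force: [0.5, -0.6, 0.1]
grip_width: 0.0927
finger_force: 0.0
```

Call:
send_rows([
  [1, 0, 0, 0, 0.19],
  [1, 0, 0, 0, 0.38],
  [1, 0, 0, 0, 0.57],
  [1, 0, 0, 0, 0.76],
  [1, 0, 0, 0, 0.95],
])

```text
time_s: 2.15
position: [0.4794, 0.1274, 0.2981]
tool_rot: [0.001, 0.999, 0.035, -0.001]
ft_force: [0.7, 0.6, 0.7]
grip_width: 0.0927
finger_force: 0.0
```

Call:
send_rows([
  [1, 0, 0, 0, 0.1],
  [1, 0, 0, 0, 0.1],
  [1, 0, 0, 0, 0.1],
  [1, 0, 0, 0, 0.1],
])

```text
time_s: 2.55
position: [0.4798, 0.1291, 0.2985]
tool_rot: [0.0, 1.0, 0.0, -0.0]
ft_force: [0.5, 0.7, -0.1]
grip_width: 0.0933
finger_force: 0.0
```

```bash
cat > snap.py <<'E'
from h import *
import pickle,sys
n=sys.argv[1]; o=get_obs(); P=camera_params("wrist"); im=read_camera("wrist")
cv2.imwrite(f"pics/{n}.png",im); pickle.dump(P,open(f"{n}.pkl","wb"))
print(o["time_s"],np.round(o["position"],4),np.round(o["tool_rot"],4),np.round(o["joint_positions"],2), np.abs(o["joint_vel"]).max().round(4))
E
python3 snap.py w3
```

```text
2.55 [0.4798 0.1291 0.2985] [ 2.e-04  1.e+00  2.e-04 -2.e-04] [ 0.04  0.12  1.52 -0.    1.51  1.61] 0.011
```

View pics/w3.png

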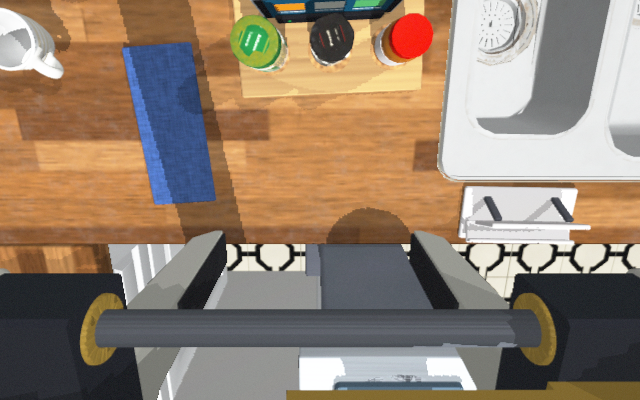

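All the objects are now in view: caps at green (258,42), black (332,38) and red (411,36), the mat spanning (125,45) to (215,200), and the easel at (525,215) near the worktop edge. I'll take one more view shifted in -y for triangulation.

Call:
send_rows([
  [1, -0.02, 0.1, 0, 0],
  [1, -0.04, 0.18, 0, 0],
  [1, -0.04, 0.2, 0, 0],
  [1, -0.04, 0.2, 0, 0],
  [1, -0.04, 0.2, 0, 0],
])

```text
time_s: 3.1
position: [0.4603, 0.0305, 0.2987]
tool_rot: [-0.0, 1.0, -0.0, 0.0]
ft_force: [-0.1, 0.7, 0.6]
grip_width: 0.093
finger_force: 0.0
```

```bash
python3 snap.py w4
python3 - <<'E'
from seg import *
for n in ["w3","w4"]:
    im,P=load(n); print(n)
    H=cv2.cvtColor(im,cv2.COLOR_BGR2HSV)
    ms=masks(im)
    for k in ["red","green","black","mat"]:
        m=ms[k].copy(); m[80 if k!="mat" else 230:]=0
        cs,_=cv2.findContours(cv2.morphologyEx(m,cv2.MORPH_CLOSE,np.ones((5,5))),cv2.RETR_EXTERNAL,cv2.CHAIN_APPROX_NONE)
        c=max(cs,key=cv2.contourArea)
        print(k,int(cv2.contourArea(c)),cv2.boundingRect(c),np.round(cv2.fitEllipse(c)[0],1),np.round(cv2.fitEllipse(c)[1],1),cv2.approxPolyDP(c,5,True)[:,0].tolist() if k=="mat" else "")
a=cv2.imread("pics/w4.png"); b=cv2.imread("pics/w3.png")
c=np.vstack([cv2.resize(b[0:110,225:445],None,fx=2.7,fy=2.7,interpolation=cv2.INTER_CUBIC),cv2.resize(a[0:110,130:350],None,fx=2.7,fy=2.7,interpolation=cv2.INTER_CUBIC)])
cv2.imwrite("pics/c2.png",c)
E
```

```text
3.1 [0.4603 0.0305 0.2987] [-3.e-04  1.e+00 -1.e-04  1.e-04] [-0.18  0.05  1.59  0.    1.5   1.39] 0.0218
w3
red 1257 (392, 15, 41, 44) [411.6  36.8] [37.2 44.1] 
green 1759 (231, 16, 50, 52) [256.   42.7] [47.9 50.2] 
black 2429 (253, 0, 149, 62) [326.9  17. ] [ 77.3 119. ] 
mat 10091 (122, 43, 94, 161) [169.8 119.6] [ 71.9 202. ] [[190, 43], [122, 49], [155, 203], [215, 199]]
w4
red 224 (285, 16, 39, 21) [304.4  25. ] [18.5 39.7] 
green 1649 (119, 0, 58, 47) [148.   21.1] [44.2 56.2] 
black 1652 (185, 0, 97, 41) [233.9  15.9] [ 39.9 105. ] 
mat 10551 (37, 25, 104, 166) [ 89.7 103.8] [ 72.4 209. ] [[104, 25], [37, 31], [81, 190], [140, 185]]
```

View pics/c2.png

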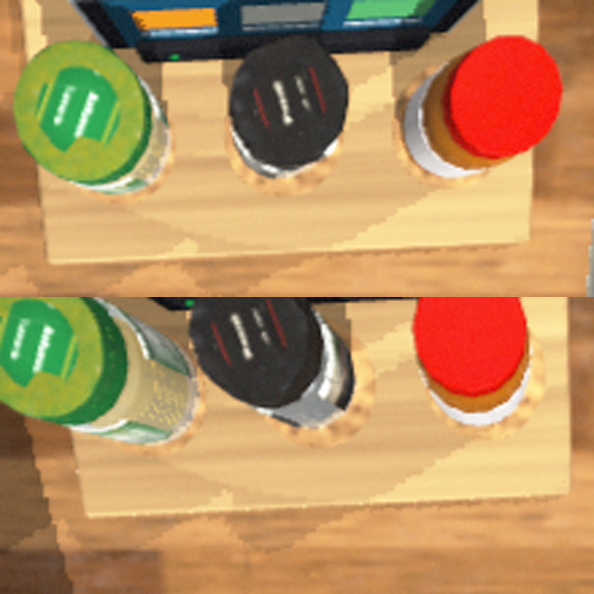

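View pics/w4.png

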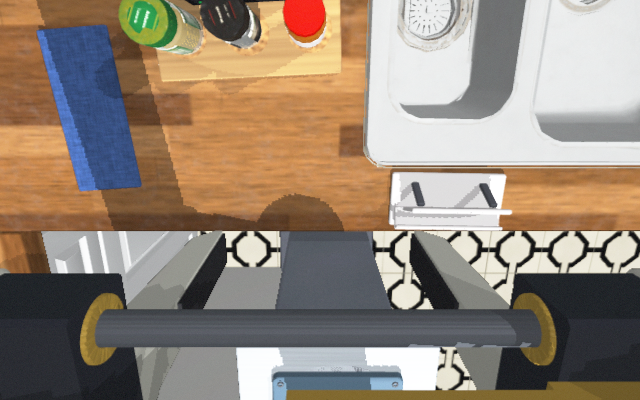

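Dock front corners: w3 (242.4,97.4) and (420.2,88.9), w4 (162.6,81.5) and (341.1,72.6). Cap tops in w3: green (254.6,40.7), black (332.4,37) and red (412,35.2). Easel base back corners: w3 (467,187) and (577,190), w4 (394,173) and (506,174). I'll triangulate these next.

```bash
python3 - <<'E'
from seg import *
_,P3=load("w3"); _,P4=load("w4"); _,P1=load("w1"); _,P2=load("w2")
def T(n,a,b): 
    p,e=tri([ray("",*a,P3),ray("",*b,P4)]); print(n,np.round(p,4),np.round(e[0],4))
T("dockFL",(242.4,97.4),(162.6,81.5)); T("dockFR",(420.2,88.9),(341.1,72.6))
for a,b in zip([(215,200),(155,203),(190,43),(122,49)],[(140,186),(81,190),(104,25),(37,31)]): T("mat",a,b)
T("easBL",(467,187),(394,173)); T("easBR",(577,190),(506,174))
T("blackcap",(332.4,37),(224.4,18.5))
T("board topR",(589,228),(511,212)); 
for n,a in [("g",(254.6,40.7)),("b",(332.4,37)),("r",(412,35.2))]: print(n,np.round(onz("",*a,.113,P3),4))
for n,a in [("g",(363.3,164.3)),("b",(362.6,227.4)),("r",(362.2,287.4))]: 
    print(n,np.round(onz("",*a,.113,P1),4))
for n,a,b in [("g",(254.6,40.7),(363.3,164.3)),("b",(332.4,37),(362.6,227.4)),("r",(412,35.2),(362.2,287.4))]:
    p,e=tri([ray("",*a,P3),ray("",*b,P1)]); print("tri13",n,np.round(p,4),np.round(e[0],4))
E
```

```text
dockFL [ 0.5441  0.224  -0.0011] 0.0001
dockFR [0.5545 0.002  0.0036] 0.0001
mat [0.411  0.2669 0.007 ] 0.0001
mat [ 0.4031  0.3527 -0.0024] 0.0004
mat [0.6067 0.2796 0.0109] 0.0001
mat [0.601  0.3643 0.0037] 0.0004
easBL [ 0.4289 -0.0697  0.0066] 0.0002
easBR [ 0.4263 -0.2167  0.0073] 0.0012
blackcap [0.6    0.1158 0.1064] 0.0019
board topR [ 0.3928 -0.2015  0.0597] 0.0005
g [0.5979 0.1867 0.113 ]
b [0.601  0.1158 0.113 ]
r [0.6026 0.0435 0.113 ]
g [0.5975 0.1881 0.113 ]
b [0.5996 0.1196 0.113 ]
r [0.6022 0.0473 0.113 ]
tri13 g [0.5982 0.1873 0.1093] 0.0001
tri13 b [0.6017 0.1153 0.1026] 0.0006
tri13 r [0.6038 0.0409 0.1026] 0.0001
```

Dock-based and cap-based positions agree within a few mm: red (.604,.043), black (.602,.117) and green (.600,.189), with tops at about 0.11. The mat centre is about (.506,.316) and the dock yaw about 0.046. I'll go to the red jar first, since it is the outer one.

Call:
send_rows([
  [0.28, 0.1, -0.02, 0.02, 0],
  [0.28, 0.2, -0.026, 0.1, 0],
  [0.28, 0.288, -0.026, 0.19, 0],
  [0.28, 0.288, -0.026, 0.2, 0],
  [0.28, 0.288, -0.026, 0.2, 0],
], newtons=12)

```text
time_s: 3.65
position: [0.6036, 0.0449, 0.1931]
tool_rot: [-0.001, 1.0, 0.001, -0.004]
ft_force: [-1.0, -1.0, -0.4]
grip_width: 0.0607
finger_force: 0.0
```

```bash
python3 snap.py w5; python3 - <<'E'
from h import *
print(get_obs()["grip_width"])
a=read_camera("wrist");b=read_camera("side")
c=np.hstack([cv2.resize(a[130:330,170:470],(500,333)),cv2.resize(b[90:250,270:410],(291,333))]); cv2.imwrite("pics/c3.png",c)
E
```

```text
3.65 [0.6036 0.0449 0.1931] [-7.0e-04  1.0e+00  1.1e-03 -4.1e-03] [-0.11  0.38  1.43  0.    1.34  1.46] 0.0893
0.06031766985475547
```

View pics/c3.png

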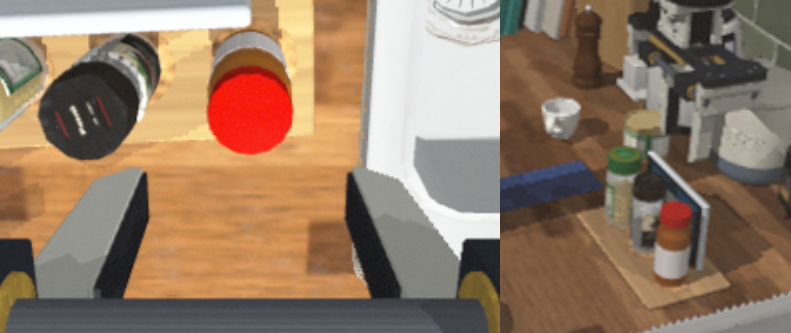

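The red cap at crop (250,110) is centred between the fingertips at 147 and 347, and computes to x≈.606, y≈.044. I'm lowering.

Call:
send_rows([
  [0.28, 0.002, 0, 0.06, 0],
  [0.28, 0.002, 0, 0.12, 0],
  [0.28, 0.002, 0, 0.18, 0],
  [0.28, 0.002, 0, 0.24, 0],
  [0.28, 0.002, 0, 0.264, 0],
])

```text
time_s: 4.3
position: [0.6037, 0.0435, 0.0664]
tool_rot: [-0.0, 1.0, 0.0, -0.0]
ft_force: [0.6, 0.1, -0.8]
grip_width: 0.0599
finger_force: 0.0
```

Call:
send_rows([
  [0.28, 0, 0, 0, 0],
  [-0.3, 0, 0, 0, 0],
  [-0.3, 0, 0, 0, 0],
  [-0.3, 0, 0, 0, 0],
  [-0.3, 0, 0, 0, 0],
])

```text
time_s: 4.8
position: [0.6063, 0.043, 0.0685]
tool_rot: [0.0, 1.0, 0.0, 0.002]
ft_force: [-0.1, 0.1, 6.4]
grip_width: 0.0414
finger_force: 12.0
```

The grip width of 41.4 mm fits the jar. I'll lift it and carry it to the mat's near end at about (.444,.312).

Call:
send_rows([
  [-0.3, 0, 0, -0.06, 0],
  [-0.3, 0, 0, -0.12, 0],
  [-0.3, 0, 0, -0.2, 0],
  [-0.3, 0, 0, -0.26, 0],
  [-0.3, 0, 0, -0.26, 0],
])

```text
time_s: 5.3
position: [0.6078, 0.0427, 0.2021]
tool_rot: [0.001, 1.0, 0.0, 0.005]
ft_force: [0.9, 0.3, -1.0]
grip_width: 0.0415
finger_force: 12.0
```

Call:
send_rows([
  [-0.3, -0.06, -0.05, 0, 0],
  [-0.3, -0.12, -0.12, 0, 0],
  [-0.3, -0.18, -0.19, 0, 0],
  [-0.3, -0.24, -0.26, 0, 0],
  [-0.3, -0.28, -0.34, 0, 0],
])

```text
time_s: 5.8
position: [0.4621, 0.2135, 0.1955]
tool_rot: [0.0, 1.0, -0.0, -0.001]
ft_force: [0.9, 0.5, -0.6]
grip_width: 0.0414
finger_force: 12.0
```

Call:
send_rows([
  [-0.3, -0.02, -0.07, 0, 0],
  [-0.3, -0.04, -0.14, 0, 0],
  [-0.3, -0.044, -0.198, 0, 0],
  [-0.3, -0.044, -0.198, 0, 0],
  [-0.3, -0.044, -0.198, 0, 0],
])

```text
time_s: 6.3
position: [0.4422, 0.312, 0.1955]
tool_rot: [0.001, 1.0, 0.001, -0.001]
ft_force: [-0.6, -0.1, -1.6]
grip_width: 0.0414
finger_force: 12.0
```

```bash
python3 snap.py w6; python3 - <<'E'
from h import *
a=cv2.imread("pics/w6.png");b=read_camera("side"); print(get_obs()["grip_width"])
c=np.hstack([cv2.resize(a,(480,300)),cv2.resize(b[90:250,230:400],(319,300))]); cv2.imwrite("pics/c4.png",c)
E
```

```text
6.3 [0.4422 0.312  0.1955] [ 7.e-04  1.e+00  9.e-04 -9.e-04] [ 0.41  0.26  1.59 -0.    1.29  1.98] 0.0303
0.04146135628705069
```

View pics/c4.png

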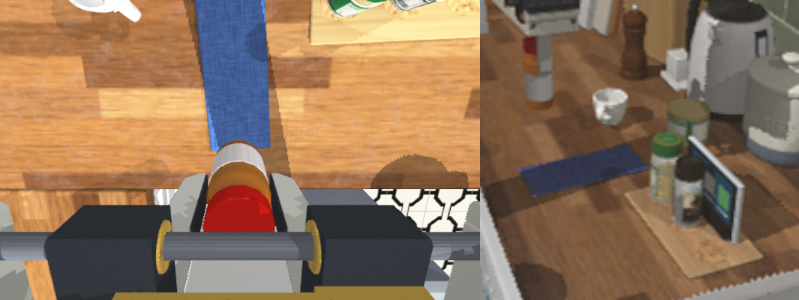

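The jar hangs upright over the mat's near end. I'm lowering it slowly.

Call:
send_rows([
  [-0.3, 0, 0, 0.07, 0],
  [-0.3, 0, 0, 0.15, 0],
  [-0.3, 0, 0, 0.22, 0],
  [-0.3, 0, 0, 0.25, 0],
  [-0.3, 0, 0, 0.25, 0],
])

```text
time_s: 6.9
position: [0.4414, 0.3098, 0.069]
tool_rot: [0.001, 1.0, -0.001, -0.003]
ft_force: [0.5, -0.2, -0.8]
grip_width: 0.0416
finger_force: 12.0
```

Call:
send_rows([
  [-0.3, 0, 0, 0.004, 0],
  [-0.3, 0, 0, 0.008, 0],
  [-0.3, 0, 0, 0.012, 0],
  [-0.3, 0, 0, 0.012, 0],
])

```text
time_s: 7.3
position: [0.4438, 0.3122, 0.0666]
tool_rot: [-0.0, 1.0, -0.0, 0.001]
ft_force: [0.4, -0.3, 1.0]
grip_width: 0.0414
finger_force: 12.0
```

Call:
send_rows([
  [-0.3, 0, 0, 0.004, 0],
  [-0.3, 0, 0, 0.004, 0],
  [0, 0, 0, 0.004, 0],
  [0.3, 0, 0, 0.004, 0],
  [0.4, 0, 0, 0.004, 0],
])

```text
time_s: 7.8
position: [0.4429, 0.312, 0.0636]
tool_rot: [0.0, 1.0, 0.0, -0.0]
ft_force: [-0.3, -0.7, -0.8]
grip_width: 0.0579
finger_force: 0.0
```

Call:
send_rows([
  [0.4, 0, 0, 0, 0],
  [0.4, 0, 0, -0.06, 0],
  [0.4, 0, 0, -0.14, 0],
  [0.4, 0, 0, -0.22, 0],
  [0.4, 0, 0, -0.27, 0],
])

```text
time_s: 8.3
position: [0.4438, 0.3124, 0.2016]
tool_rot: [-0.001, 1.0, 0.0, 0.001]
ft_force: [0.2, 0.0, 0.4]
grip_width: 0.0652
finger_force: 0.0
```

Call:
send_rows([
  [0.24, 0.07, 0.07, 0, 0],
  [0.24, 0.14, 0.14, 0, 0],
  [0.24, 0.21, 0.21, 0, 0],
  [0.24, 0.26, 0.29, 0, 0],
  [0.24, 0.3, 0.36, 0, 0],
])

```text
time_s: 8.8
position: [0.5943, 0.1299, 0.1981]
tool_rot: [0.0, 1.0, -0.0, -0.0]
ft_force: [1.2, 0.2, -0.4]
grip_width: 0.0576
finger_force: 0.0
```

Call:
send_rows([
  [0.24, 0.022, 0.03, 0, 0],
  [0.24, 0.022, 0.03, 0.04, 0],
  [0.24, 0.022, 0.03, 0.08, 0],
  [0.24, 0.022, 0.03, 0.08, 0],
  [0.24, 0.022, 0.03, 0.08, 0],
])

```text
time_s: 9.3
position: [0.6036, 0.1176, 0.1586]
tool_rot: [-0.0, 1.0, 0.0, -0.001]
ft_force: [0.4, -0.6, 0.8]
grip_width: 0.0577
finger_force: 0.0
```

```bash
python3 snap.py w7; python3 - <<'E'
from h import *
print(get_obs()["grip_width"])
a=cv2.imread("pics/w7.png");b=read_camera("side")
c=np.hstack([cv2.resize(a,(480,300)),cv2.resize(b[90:250,230:400],(319,300))]); cv2.imwrite("pics/c5.png",c)
E
```

```text
9.3 [0.6036 0.1176 0.1586] [-1.e-04  1.e+00  3.e-04 -6.e-04] [0.01 0.42 1.46 0.   1.27 1.58] 0.0256
0.05778222660288334
```

View pics/c5.png

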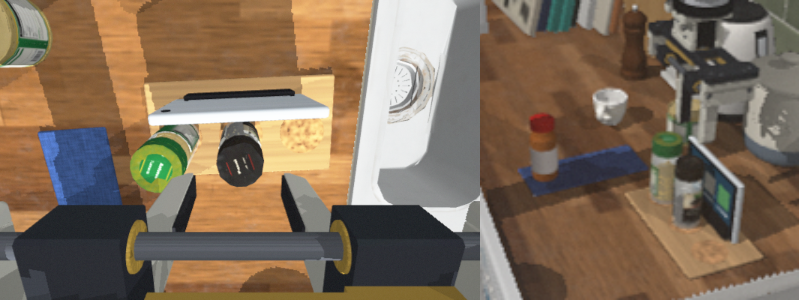

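The black cap at crop (241,160) sits centred between the fingers at 195 and 282, the red jar stands upright on the mat, and its cork spot is free. I'm lowering onto black.

Call:
send_rows([
  [0.24, 0, 0, 0.05, 0],
  [0.24, 0, 0, 0.1, 0],
  [0.24, 0, 0, 0.15, 0],
  [0.24, 0, 0, 0.188, 0],
  [0.24, 0, 0, 0.188, 0],
])

```text
time_s: 9.9
position: [0.6025, 0.1174, 0.063]
tool_rot: [0.0, 1.0, 0.0, -0.002]
ft_force: [-0.8, -0.2, -0.7]
grip_width: 0.0573
finger_force: 0.0
```

Call:
send_rows([
  [-0.3, 0, 0, 0, 0],
  [-0.3, 0, 0, 0, 0],
  [-0.3, 0, 0, 0, 0],
  [-0.3, 0, 0, 0, 0],
])

```text
time_s: 10.3
position: [0.6052, 0.1171, 0.0664]
tool_rot: [0.0, 1.0, 0.0, 0.002]
ft_force: [0.1, -0.8, 3.3]
grip_width: 0.0406
finger_force: 12.0
```

```bash
python3 - <<'E'
from seg import *
_,P=load("w7")
print("red cork",onz("",303*4/3,133*4/3,.008,P).round(4),"blackcap",onz("",241*4/3,160*4/3,.113,P).round(4),"green",onz("",160*4/3,165*4/3,.113,P).round(4))
E
```

```text
red cork [0.6019 0.0389 0.008 ] blackcap [0.6053 0.1154 0.113 ] green [0.6008 0.1837 0.113 ]
```

Call:
send_rows([
  [-0.3, 0, 0, -0.06, 0],
  [-0.3, 0, 0, -0.12, 0],
  [-0.3, 0, 0, -0.2, 0],
  [-0.3, 0, 0, -0.26, 0],
  [-0.3, 0, 0, -0.26, 0],
])

```text
time_s: 10.8
position: [0.6068, 0.1171, 0.2004]
tool_rot: [-0.0, 1.0, 0.0, 0.005]
ft_force: [-0.1, -0.1, -0.7]
grip_width: 0.0407
finger_force: 12.0
```

Call:
send_rows([
  [-0.3, -0.05, -0.05, 0, 0],
  [-0.3, -0.12, -0.12, 0, 0],
  [-0.3, -0.18, -0.2, 0, 0],
  [-0.3, -0.197, -0.29, 0, 0],
  [-0.3, -0.197, -0.35, 0, 0],
])

```text
time_s: 11.3
position: [0.5029, 0.2943, 0.1941]
tool_rot: [-0.0, 1.0, 0.001, -0.001]
ft_force: [0.7, -0.6, -0.4]
grip_width: 0.0406
finger_force: 12.0
```

Call:
send_rows([
  [-0.3, 0, -0.048, 0, 0],
  [-0.3, 0, -0.048, 0, 0],
  [-0.3, 0, -0.048, 0.08, 0],
  [-0.3, 0, -0.048, 0.16, 0],
  [-0.3, 0, -0.048, 0.22, 0],
])

```text
time_s: 11.8
position: [0.5041, 0.3144, 0.0818]
tool_rot: [0.001, 1.0, -0.0, -0.001]
ft_force: [-0.1, 0.8, -2.2]
grip_width: 0.0404
finger_force: 12.0
```

Call:
send_rows([
  [-0.3, 0, 0, 0.02, 0],
  [-0.3, 0, 0, 0.03, 0],
  [-0.3, 0, 0, 0.036, 0],
  [-0.3, 0, 0, 0.042, 0],
  [-0.3, 0, 0, 0.042, 0],
])

```text
time_s: 12.3
position: [0.5062, 0.3162, 0.0646]
tool_rot: [-0.0, 1.0, -0.0, 0.001]
ft_force: [0.3, -0.2, -1.2]
grip_width: 0.0405
finger_force: 12.0
```

Call:
send_rows([
  [-0.3, 0, 0, 0.004, 0],
  [-0.3, 0, 0, 0.004, 0],
  [0, 0, 0, 0.004, 0],
  [0.3, 0, 0, 0.004, 0],
  [0.4, 0, 0, 0.004, 0],
])

```text
time_s: 12.8
position: [0.5056, 0.3162, 0.0619]
tool_rot: [-0.0, 1.0, 0.0, 0.0]
ft_force: [0.7, 0.4, -0.3]
grip_width: 0.0579
finger_force: 0.0
```

Call:
send_rows([
  [0.4, 0, 0, 0, 0],
  [0.4, 0, 0, -0.06, 0],
  [0.4, 0, 0, -0.14, 0],
  [0.4, 0, 0, -0.22, 0],
  [0.4, 0, 0, -0.276, 0],
])

```text
time_s: 13.3
position: [0.5062, 0.3164, 0.2024]
tool_rot: [-0.001, 1.0, 0.0, 0.001]
ft_force: [0.3, 0.3, 0.3]
grip_width: 0.0653
finger_force: 0.0
```

Call:
send_rows([
  [0.4, 0.06, 0.06, 0, 0],
  [0.4, 0.13, 0.13, 0, 0],
  [0.4, 0.19, 0.2, 0, 0],
  [0.4, 0.19, 0.252, 0, 0],
  [0.4, 0.19, 0.252, 0, 0],
])

```text
time_s: 13.8
position: [0.6014, 0.1864, 0.1989]
tool_rot: [0.001, 1.0, -0.002, -0.001]
ft_force: [-0.1, -0.4, -0.9]
grip_width: 0.0652
finger_force: 0.0
```

Call:
send_rows([
  [0.4, 0, 0, 0.04, 0],
  [0.4, 0, 0, 0.08, 0],
  [0.4, 0, 0, 0.08, 0],
  [0.4, 0, 0, 0.08, 0],
])

```text
time_s: 14.2
position: [0.6001, 0.1908, 0.1597]
tool_rot: [-0.0, 1.0, 0.0, -0.0]
ft_force: [-0.0, 0.1, -0.4]
grip_width: 0.0647
finger_force: 0.0
```

```bash
python3 snap.py w8; python3 - <<'E'
from seg import *
im,P=load("w8")
H=cv2.cvtColor(im,cv2.COLOR_BGR2HSV)
m=masks(im)["green"]; m[:150]=0
cs,_=cv2.findContours(m,cv2.RETR_EXTERNAL,cv2.CHAIN_APPROX_NONE); c=max(cs,key=cv2.contourArea)
b=cv2.boundingRect(c); print(b); print(onz("",b[0]+b[2]/2,b[1]+b[3]-b[2]/2,.114,P))
b=read_camera("side")
c=np.hstack([cv2.resize(im,(480,300)),cv2.resize(b[90:250,230:400],(319,300))]); cv2.imwrite("pics/c6.png",c)
E
```

```text
14.2 [0.6001 0.1908 0.1597] [-1.e-04  1.e+00  4.e-04 -5.e-04] [0.13 0.44 1.42 0.   1.28 1.7 ] 0.0281
(299, 199, 60, 40)
[0.60466683 0.18380618 0.114     ]
```

View pics/c6.png

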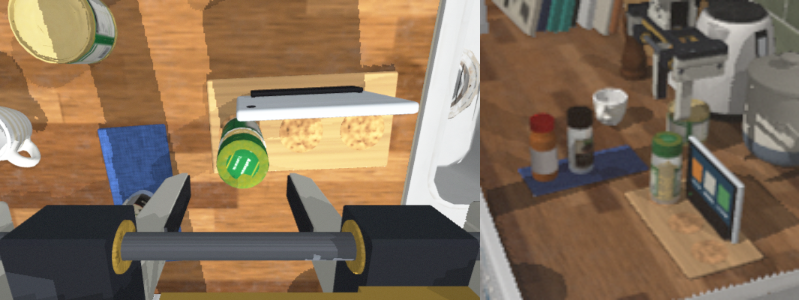

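The green cap at crop (244,161) is about 3 mm to the right of the finger middle (239), so I correct by 3 mm and lower. Both corks are free, and red and black stand upright on the mat.

Call:
send_rows([
  [0.4, 0.002, 0.006, 0.05, 0],
  [0.4, 0.002, 0.006, 0.1, 0],
  [0.4, 0.002, 0.006, 0.15, 0],
  [0.4, 0.002, 0.006, 0.188, 0],
  [0.4, 0.002, 0.006, 0.188, 0],
])

```text
time_s: 14.8
position: [0.6, 0.1871, 0.0639]
tool_rot: [0.0, 1.0, 0.0, -0.002]
ft_force: [-0.1, -0.5, -0.3]
grip_width: 0.0651
finger_force: 0.0
```

Call:
send_rows([
  [-0.3, 0, 0, 0, 0],
  [-0.3, 0, 0, 0, 0],
  [-0.3, 0, 0, 0, 0],
  [-0.3, 0, 0, 0, 0],
])

```text
time_s: 15.2
position: [0.6027, 0.1873, 0.0674]
tool_rot: [-0.0, 1.0, 0.0, 0.002]
ft_force: [-0.4, 2.1, 4.3]
grip_width: 0.0456
finger_force: 11.9
```

Call:
send_rows([
  [-0.3, 0, 0, -0.06, 0],
  [-0.3, 0, 0, -0.12, 0],
  [-0.3, 0, 0, -0.2, 0],
  [-0.3, 0, 0, -0.26, 0],
  [-0.3, 0, 0, -0.26, 0],
])

```text
time_s: 15.7
position: [0.6043, 0.1874, 0.2013]
tool_rot: [-0.001, 1.0, 0.0, 0.005]
ft_force: [0.9, 0.9, -0.9]
grip_width: 0.0454
finger_force: 11.9
```

Call:
send_rows([
  [-0.3, -0.03, -0.06, 0, 0],
  [-0.3, -0.06, -0.14, 0, 0],
  [-0.3, -0.069, -0.21, 0, 0],
  [-0.3, -0.069, -0.266, 0, 0],
  [-0.3, -0.069, -0.266, 0, 0],
])

```text
time_s: 16.2
position: [0.5654, 0.3234, 0.1938]
tool_rot: [-0.0, 1.0, 0.002, -0.001]
ft_force: [-0.5, -0.2, -2.1]
grip_width: 0.0453
finger_force: 11.9
```

Call:
send_rows([
  [-0.3, 0, 0, 0.06, 0],
  [-0.3, 0, 0, 0.14, 0],
  [-0.3, 0, 0, 0.22, 0],
  [-0.3, 0, 0, 0.245, 0],
  [-0.3, 0, 0, 0.255, 0],
])

```text
time_s: 16.7
position: [0.5656, 0.3188, 0.0658]
tool_rot: [0.001, 1.0, -0.0, -0.002]
ft_force: [0.8, 0.3, -2.4]
grip_width: 0.0461
finger_force: 11.9
```

Call:
send_rows([
  [-0.3, 0, 0, 0.005, 0],
  [-0.3, 0, 0, 0.009, 0],
  [-0.3, 0, 0, 0.009, 0],
  [-0.3, 0, 0, 0.009, 0],
])

```text
time_s: 17.1
position: [0.5681, 0.3204, 0.0654]
tool_rot: [-0.001, 1.0, 0.0, 0.002]
ft_force: [-0.3, -0.4, 1.8]
grip_width: 0.0456
finger_force: 11.9
```

Call:
send_rows([
  [0, 0, 0, 0, 0],
  [0.3, 0, 0, 0, 0],
  [0.5, 0, 0, 0, 0],
  [0.5, 0, 0, 0, 0],
])

```text
time_s: 17.5
position: [0.5669, 0.32, 0.0636]
tool_rot: [0.0, 1.0, 0.0, -0.0]
ft_force: [-0.6, -0.7, 0.2]
grip_width: 0.0657
finger_force: 0.0
```

Call:
send_rows([
  [0.5, 0, 0, -0.06, 0],
  [0.5, 0, 0, -0.12, 0],
  [0.5, 0, 0, -0.2, 0],
  [0.5, 0, 0, -0.3, 0],
  [0.5, 0, 0, -0.4, 0],
])

```text
time_s: 18.0
position: [0.5664, 0.3198, 0.2649]
tool_rot: [0.0, 1.0, 0.0, -0.001]
ft_force: [1.7, 0.4, 0.0]
grip_width: 0.0701
finger_force: 0.0
```

All three jars are released on the mat. I'll turn back by 90° so the gripper closes along x, and look at the tablet and the easel from above.

Call:
send_rows([
  [1, 0.02, 0.06, 0, -0.19],
  [1, 0.04, 0.12, 0, -0.38],
  [1, 0.06, 0.2, 0, -0.57],
  [1, 0.06, 0.25, 0, -0.76],
  [1, 0.06, 0.28, 0, -0.95],
])

```text
time_s: 18.5
position: [0.5972, 0.1777, 0.2634]
tool_rot: [0.0, 0.93, 0.366, -0.0]
ft_force: [0.1, -0.3, 0.2]
grip_width: 0.0929
finger_force: 0.0
```

Call:
send_rows([
  [1, 0, 0, 0, -0.19],
  [1, 0, 0, 0, -0.38],
  [1, 0, 0, 0, -0.57],
  [1, 0, 0, 0, -0.76],
  [1, 0, 0, 0, -0.95],
])

```text
time_s: 19.0
position: [0.5969, 0.18, 0.2635]
tool_rot: [-0.0, 0.732, 0.681, -0.0]
ft_force: [0.6, -0.6, -1.2]
grip_width: 0.0928
finger_force: 0.0
```

Call:
send_rows([
  [1, 0, 0, 0, -0.1],
  [1, 0, 0, 0, -0.1],
  [1, 0, 0, 0, -0.1],
  [1, 0, 0, 0, -0.1],
])

```text
time_s: 19.4
position: [0.597, 0.18, 0.2636]
tool_rot: [-0.0, 0.708, 0.707, -0.0]
ft_force: [-0.5, 0.8, 0.3]
grip_width: 0.0928
finger_force: 0.0
```

```bash
python3 snap.py w9
```

```text
19.4 [0.597  0.18   0.2636] [-0.000e+00  7.077e-01  7.065e-01 -1.000e-04] [0.11 0.37 1.27 0.   1.5  0.12] 0.0082
```

Call:
send_rows([
  [1, -0.1, -0.04, 0, 0],
  [1, -0.2, -0.12, 0, 0],
  [1, -0.28, -0.2, 0, 0],
  [1, -0.36, -0.28, 0, 0],
  [1, -0.42, -0.36, 0, 0],
])

```text
time_s: 19.95
position: [0.4391, -0.0116, 0.2636]
tool_rot: [0.0, 0.707, 0.707, -0.0]
ft_force: [0.5, -1.0, 0.5]
grip_width: 0.0928
finger_force: 0.0
```

Call:
send_rows([
  [1, 0, -0.06, 0, 0],
  [1, 0, -0.06, 0, 0],
  [1, 0, -0.06, 0, 0],
  [1, 0, -0.06, 0, 0],
])

```text
time_s: 20.35
position: [0.4114, -0.0102, 0.264]
tool_rot: [0.0, 0.707, 0.707, 0.0]
ft_force: [0.6, 0.7, 0.3]
grip_width: 0.093
finger_force: 0.0
```

```bash
python3 snap.py w10; python3 -c "
import cv2,numpy as np
a=cv2.imread('pics/w9.png')[20:320,250:530];b=cv2.imread('pics/w10.png')[20:320,160:440]
a=cv2.resize(a,(400,428),interpolation=2);b=cv2.resize(b,(400,428),interpolation=2);cv2.imwrite('pics/c7.png',np.hstack([a,b]))"
```

```text
20.35 [ 0.4114 -0.0102  0.264 ] [5.000e-04 7.071e-01 7.071e-01 4.000e-04] [-0.3  -0.03  1.75  0.    1.42 -0.3 ] 0.0156
```

View pics/c7.png

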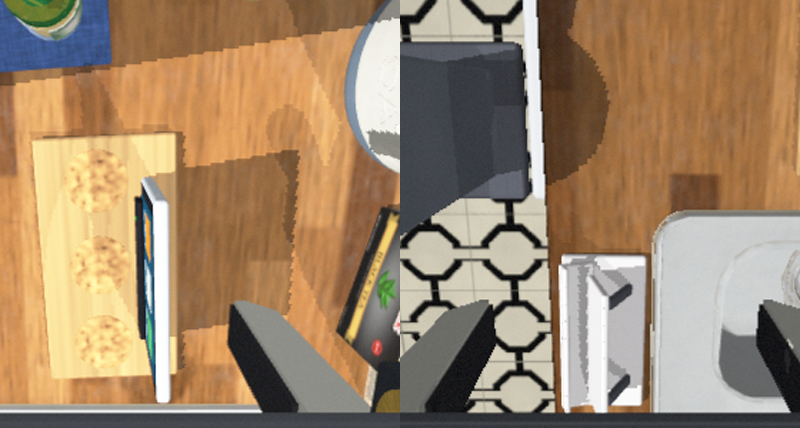

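The left crop shows the tablet's top edge running from (151,178) to (163,401), with three free corks at (95,180), (103,265) and (105,343). The right crop shows the easel with its lip at (570,330) and its board at about (600,330), leaning towards the sink. I'll take a second, fuller view of the easel.

Call:
send_rows([
  [1, -0.06, -0.02, 0, 0],
  [1, -0.12, -0.02, 0, 0],
  [1, -0.16, -0.02, 0, 0],
  [1, -0.16, -0.02, 0, 0],
  [1, -0.16, -0.02, 0, 0],
])

```text
time_s: 20.9
position: [0.4009, -0.09, 0.2633]
tool_rot: [-0.001, 0.707, 0.707, 0.0]
ft_force: [0.9, 1.0, -0.1]
grip_width: 0.0924
finger_force: 0.0
```

```bash
python3 snap.py w11; python3 - <<'E'
from seg import *
a=cv2.imread('pics/w10.png')[185:310,255:345];b=cv2.imread('pics/w11.png')[90:290,220:360]
c=np.zeros((600,790,3),np.uint8);a=cv2.resize(a,None,fx=4,fy=4,interpolation=2);b=cv2.resize(b,None,fx=3,fy=3,interpolation=2)
c[:500,:360]=a;c[:600,365:785]=b;cv2.imwrite('pics/c8.png',c)
_,P=load("w9")
for n,u,v,z in [("gcork",316.5,146,.008),("bcork",322.1,205.5,.008),("rcork",323.5,260.1,.008),("tabfar",355.7,144.6,.108),("tabnear",364.4,300.7,.108)]: print(n,onz("",u,v,z,P).round(4))
E
```

```text
20.9 [ 0.4009 -0.09    0.2633] [-6.000e-04  7.073e-01  7.069e-01  1.000e-04] [-0.49 -0.03  1.76  0.    1.42 -0.49] 0.0172
gcork [0.596  0.1895 0.008 ]
bcork [0.6028 0.115  0.008 ]
rcork [0.6047 0.0398 0.008 ]
tabfar [0.6318 0.2071 0.108 ]
tabnear [0.6453 0.0453 0.108 ]
```

View pics/c8.png

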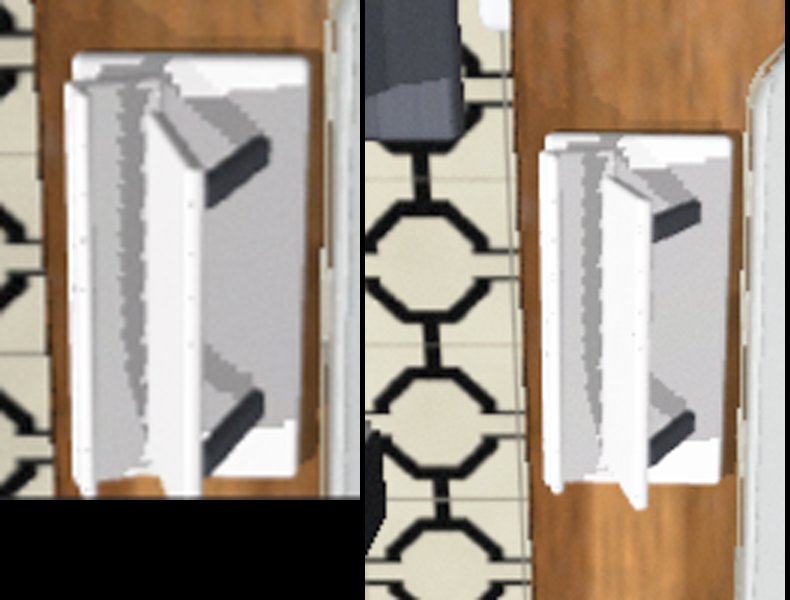

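w11 (right crop) shows the easel square-on: base back corners at (733,137) and (719,482), board top edge from (650,203) to (643,508), board foot from (608,178) to (605,470), and the lip on the left side, towards the robot. I'll triangulate it.

```bash
python3 - <<'E'
from seg import *
_,A=load("w10"); _,B=load("w11")
a=lambda x,y:(x/4+255,y/4+185)
b=lambda x,y:((x-365)/3+220,y/3+90)
def T(n,p,q,z):
    r,e=tri([ray("",*a(*p),A),ray("",*b(*q),B)]); print(n,r.round(4),round(e[0],4),"atz",z,onz("",*a(*p),z,A).round(4)[:2],onz("",*b(*q),z,B).round(4)[:2])
T("baseFR",(309,57),(733,136),.008)
T("baseNR",(297,475),(719,482),.008)
T("boardtopF",(203,168),(650,203),.062)
T("boardbotF",(150,112),(608,178),.014)
T("boardbotN",(160,480),(607,472),.014)
T("lipF",(65,82),(540,150),.027)
T("lipN",(80,492),(551,490),.027)
print("topN",onz("",*b(643,508),.062,B).round(4))
E
```

```text
baseFR [ 0.4305 -0.068   0.0059] 0.0002 atz 0.008 [ 0.4302 -0.0673] [ 0.4305 -0.0677]
baseNR [ 0.4276 -0.2167  0.0071] 0.0003 atz 0.008 [ 0.4278 -0.2162] [ 0.4273 -0.2163]
boardtopF [ 0.3984 -0.0852  0.0544] 0.0001 atz 0.062 [ 0.3988 -0.0821] [ 0.3983 -0.0837]
boardbotF [ 0.3813 -0.0832  0.014 ] 0.0003 atz 0.014 [ 0.381  -0.0831] [ 0.3816 -0.0832]
boardbotN [ 0.3821 -0.197   0.039 ] 0.0014 atz 0.014 [ 0.3818 -0.214 ] [ 0.3795 -0.2087]
lipF [ 0.3559 -0.0714  0.0196] 0.0001 atz 0.027 [ 0.3569 -0.0689] [ 0.3568 -0.0704]
lipN [ 0.3562 -0.2129  0.0224] 0.0002 atz 0.027 [ 0.3566 -0.2097] [ 0.3569 -0.2106]
topN [ 0.3954 -0.2008  0.062 ]
```

The easel is consistent: ledge line at x≈.382 and z≈.014, y centre ≈-.142, yaw ≈-.02. The tablet is at about (.642,.118) with yaw ≈.046. Moving over the tablet.

Call:
send_rows([
  [0.3, 0.1, 0.02, 0, -0.02],
  [0.3, 0.2, 0.06, 0, -0.04],
  [0.3, 0.28, 0.12, 0, -0.059],
  [0.3, 0.36, 0.18, 0, -0.059],
  [0.3, 0.416, 0.24, 0, -0.059],
])

```text
time_s: 21.45
position: [0.5205, 0.1219, 0.2639]
tool_rot: [-0.0, 0.689, 0.724, 0.0]
ft_force: [1.0, -0.0, 0.1]
grip_width: 0.0615
finger_force: 0.0
```

```bash
python3 snap.py w12; python3 - <<'E'
from h import *
o=get_obs(); d=np.array([.642,.118,.16])-o["position"]
from scipy.spatial.transform import Rotation as R
q=o["tool_rot"]; r=R.from_quat([q[1],q[2],q[3],q[0]]); print("tool shift units",(r.inv().apply(d)/.5).round(3), r.as_matrix().round(3).tolist())
E
```

```text
21.45 [0.5205 0.1219 0.2639] [-1.000e-04  6.894e-01  7.244e-01  3.000e-04] [ 0.02  0.2   1.5   0.    1.44 -0.03] 0.889
tool shift units [-0.028  0.233  0.206] [[-0.051, 0.999, 0.002], [0.999, 0.051, 0.004], [0.004, 0.003, -1.0]]
```

Call:
send_rows([
  [0.3, -0.01, 0.08, 0, 0],
  [0.3, -0.018, 0.16, 0.06, 0],
  [0.3, -0.018, 0.235, 0.14, 0],
  [0.3, -0.018, 0.235, 0.18, 0],
  [0.3, -0.018, 0.235, 0.18, 0],
])

```text
time_s: 22.0
position: [0.6357, 0.1153, 0.1682]
tool_rot: [-0.004, 0.69, 0.724, -0.003]
ft_force: [-0.5, -0.9, -1.1]
grip_width: 0.0601
finger_force: 0.0
```

```bash
python3 snap.py w13; python3 - <<'E'
from h import *
a=cv2.imread("pics/w13.png");b=read_camera("side")
c=np.hstack([cv2.resize(a,(480,300)),cv2.resize(b[90:250,230:400],(319,300))]); cv2.imwrite("pics/c9.png",c); print(get_obs()["position"])
E
```

```text
22.0 [0.6357 0.1153 0.1682] [-0.0036  0.6901  0.7237 -0.0033] [ 0.01  0.47  1.35  0.    1.33 -0.04] 0.0738
[0.63743515 0.11516446 0.17361339]
```

View pics/c9.png

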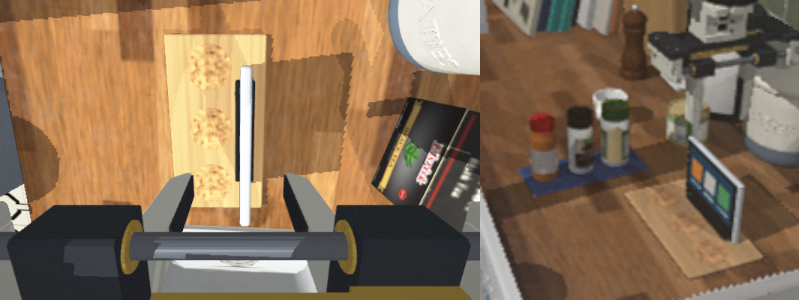

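The tablet's top edge, (246,67) to (246,225), is parallel to the fingers and about 7 px right of their middle (238). All three jars stand upright on the mat in the side view. That is more pictures than the 14 allowed, because I miscounted, so from here I'll work on numbers only.

```bash
python3 - <<'E'
from seg import *
im,P=load("w13")
f=onz("",328,91,.108,P); n=onz("",328,298,.108,P); c=(f+n)/2; print(f.round(4),n.round(4),c.round(4),np.linalg.norm(f-n))
H=cv2.cvtColor(im,cv2.COLOR_BGR2HSV); m=cv2.inRange(H,(0,0,170),(180,50,255))
for v in (130,170,210,250): 
    r=np.where(m[v,300:350])[0]+300; print(v,r.min(),r.max(), onz("",r.mean(),v,.108,P).round(4))
o=get_obs(); print(o["position"])
from scipy.spatial.transform import Rotation as R
q=o["tool_rot"]; r=R.from_quat([q[1],q[2],q[3],q[0]]); print((r.inv().apply(np.array([c[0],c[1],.16])-o["position"])/.5).round(4))
E
```

```text
[0.6382 0.1909 0.108 ] [0.6463 0.0467 0.108 ] [0.6422 0.1188 0.108 ] 0.14444215171471544
130 320 334 [0.6389 0.1673 0.108 ]
170 320 334 [0.6403 0.1415 0.108 ]
210 320 333 [0.6415 0.1141 0.108 ]
250 320 333 [0.6431 0.0847 0.108 ]
[0.63743515 0.11516446 0.17361339]
[0.0068 0.01   0.0272]
```

Call:
send_rows([
  [0.3, 0.007, 0.009, 0.03, 0],
  [0.3, 0.007, 0.009, 0.08, 0],
  [0.3, 0.007, 0.009, 0.13, 0],
  [0.3, 0.007, 0.009, 0.18, 0],
  [0.3, 0.007, 0.009, 0.2, 0],
], newtons=15)

```text
time_s: 22.6
position: [0.6413, 0.1183, 0.0725]
tool_rot: [-0.001, 0.69, 0.723, -0.0]
ft_force: [-0.6, 0.4, 0.4]
grip_width: 0.0606
finger_force: 0.0
```

Call:
send_rows([
  [0.3, 0, 0, 0, 0],
  [0, 0, 0, 0, 0],
  [-0.3, 0, 0, 0, 0],
  [-0.5, 0, 0, 0, 0],
  [-0.6, 0, 0, 0, 0],
])

```text
time_s: 23.1
position: [0.643, 0.1179, 0.0746]
tool_rot: [0.001, 0.691, 0.723, 0.001]
ft_force: [0.2, 0.4, 0.3]
grip_width: 0.0332
finger_force: 0.0
```

```bash
python3 - <<'E'
from seg import *
import pickle
o=get_obs(); print(o["position"],o["ft_force"],o["moment"],o["grip_width"])
P=camera_params("wrist"); im=read_camera("wrist"); cv2.imwrite("pics/w14.png",im); pickle.dump(P,open("w14.pkl","wb"))
# tablet strip vs pads (rows near fingertips): brightness profile
H=cv2.cvtColor(im,cv2.COLOR_BGR2HSV); m=cv2.inRange(H,(0,0,170),(180,50,255))
for v in (60,100,140,180,220,260):
    r=np.where(m[v,250:400])[0]+250; print(v,(r.min(),r.max(),len(r)) if len(r) else None)
E
```

```text
[0.64300139 0.1178846  0.07463694] [0.15941992 0.39777552 0.31632126] [-0.03807181  0.0143018   0.0516244 ] 0.03319852842767193
60 None
100 (np.int64(302), np.int64(324), 23)
140 (np.int64(301), np.int64(325), 25)
180 (np.int64(303), np.int64(324), 22)
220 (np.int64(304), np.int64(324), 21)
260 (np.int64(304), np.int64(325), 22)
```

Call:
send_rows([
  [-0.7, 0, 0, 0, 0],
  [-0.8, 0, 0, 0, 0],
  [-0.9, 0, 0, 0, 0],
  [-1, 0, 0, 0, 0],
  [-1, 0, 0, 0, 0],
])

```text
time_s: 23.65
position: [0.6424, 0.1178, 0.0737]
tool_rot: [-0.0, 0.691, 0.723, -0.0]
ft_force: [-1.1, -0.5, 1.4]
grip_width: 0.01
finger_force: 15.0
```

Call:
send_rows([
  [-1, 0, 0, 0, 0],
  [-1, 0, 0, 0, 0],
], newtons=25)

```text
time_s: 23.85
position: [0.6424, 0.1179, 0.0737]
tool_rot: [-0.0, 0.691, 0.723, -0.0]
ft_force: [-1.4, -0.6, 1.2]
grip_width: 0.0099
finger_force: 25.0
```

The width is 9.9 mm, so the tablet is held and nothing is straining. Lifting it straight out.

Call:
send_rows([
  [-1, 0, 0, -0.04, 0],
  [-1, 0, 0, -0.08, 0],
  [-1, 0, 0, -0.13, 0],
  [-1, 0, 0, -0.19, 0],
  [-1, 0, 0, -0.24, 0],
])

```text
time_s: 24.35
position: [0.6422, 0.1179, 0.1943]
tool_rot: [-0.0, 0.691, 0.723, -0.0]
ft_force: [0.8, 0.2, -3.0]
grip_width: 0.0101
finger_force: 25.0
```

```bash
cat > go.py <<'E'
from h import *
import sys
from scipy.spatial.transform import Rotation as R
def shift(t):
    o=get_obs(); q=o["tool_rot"]; M=R.from_quat([q[1],q[2],q[3],q[0]])
    ty=M.apply([0,1,0]); print(o["time_s"],o["position"].round(4),"yaw",np.arctan2(ty[1],ty[0]).round(4),"w",round(o["grip_width"],4),"shift",(M.inv().apply(np.array(t)-o["position"])/.5).round(4))
shift([float(a) for a in sys.argv[1:4]])
E
python3 go.py .375 -.142 .194
```

```text
24.35 [0.6422 0.1179 0.1943] yaw 0.0464 w 0.0101 shift [-0.4945 -0.558   0.0009]
```

Call:
send_rows([
  [-1, -0.04, -0.07, 0, 0.02],
  [-1, -0.1, -0.14, 0, 0.04],
  [-1, -0.16, -0.2, 0, 0.06],
  [-1, -0.22, -0.26, 0, 0.085],
  [-1, -0.28, -0.32, 0, 0.085],
])

```text
time_s: 24.85
position: [0.4874, -0.0301, 0.1931]
tool_rot: [-0.0, 0.714, 0.7, -0.0]
ft_force: [1.5, -0.7, -2.0]
grip_width: 0.0096
finger_force: 25.0
```

```bash
python3 go.py .375 -.142 .194
```

```text
24.85 [ 0.4874 -0.0301  0.1931] yaw -0.0203 w 0.0096 shift [-0.2282 -0.2203 -0.0017]
```

Call:
send_rows([
  [-1, -0.06, -0.06, 0, 0],
  [-1, -0.12, -0.12, 0, 0],
  [-1, -0.18, -0.18, 0, 0],
  [-1, -0.222, -0.215, 0, 0],
  [-1, -0.222, -0.215, 0, 0],
])

```text
time_s: 25.35
position: [0.3773, -0.1399, 0.1934]
tool_rot: [-0.0, 0.716, 0.699, -0.001]
ft_force: [0.3, 1.1, -4.3]
grip_width: 0.0098
finger_force: 25.0
```

Call:
send_rows([
  [-1, 0, 0, 0, 0],
  [-1, 0, 0, 0.04, 0],
  [-1, 0, 0, 0.08, 0],
  [-1, 0, 0, 0.08, 0],
  [-1, 0, 0, 0.08, 0],
])

```text
time_s: 25.85
position: [0.3797, -0.1374, 0.1536]
tool_rot: [-0.001, 0.714, 0.7, 0.0]
ft_force: [0.8, 0.3, -2.9]
grip_width: 0.0101
finger_force: 25.0
```

```bash
python3 go.py .375 -.142 .1; python3 - <<'E'
from seg import *
import pickle
P=camera_params("wrist"); im=read_camera("wrist"); cv2.imwrite("pics/w15.png",im); pickle.dump(P,open("w15.pkl","wb"))
S=read_camera("side"); cv2.imwrite("pics/s15.png",S)
H=cv2.cvtColor(im,cv2.COLOR_BGR2HSV); m=cv2.inRange(H,(0,0,150),(180,50,255))
for v in (40,70,100,130,160,190,220):
    r=np.where(m[v])[0]; seg=np.split(r,np.where(np.diff(r)>2)[0]+1) if len(r) else []
    print(v,[(int(s[0]),int(s[-1])) for s in seg if len(s)>5])
# expected pixels: easel base/board corners, tablet top corners
for n,p in [("baseFR",(.4305,-.068,.008)),("lipF",(.356,-.07,.027)),("boardtopF",(.398,-.083,.062)),("tabtopF",(.375,-.067,.253-.1)),("tabbotF",(.375,-.067,.08))]: print(n,proj("",p,P).round(1))
E
```

```text
25.85 [ 0.3797 -0.1374  0.1536] yaw -0.019 w 0.0101 shift [-0.0095 -0.0092  0.1073]
40 [(0, 39), (248, 270), (572, 579), (582, 589)]
70 [(0, 46), (250, 271), (384, 639)]
100 [(0, 52), (259, 273), (288, 327), (330, 374), (380, 544), (552, 639)]
130 [(5, 59), (137, 155), (187, 221), (251, 274), (287, 328), (333, 341), (361, 373), (379, 639)]
160 [(0, 65), (85, 94), (104, 120), (130, 156), (166, 184), (194, 219), (228, 249), (259, 276), (287, 306), (331, 372), (379, 639)]
190 [(0, 72), (91, 98), (108, 126), (135, 161), (171, 187), (196, 224), (235, 247), (257, 277), (288, 303), (331, 370), (378, 639)]
220 [(18, 46), (56, 69), (79, 105), (115, 131), (140, 165), (174, 192), (202, 224), (234, 254), (264, 279), (289, 304), (330, 369), (377, 447)]
baseFR [375.9  95.7]
lipF [285.8 100.8]
boardtopF [341.4 120.5]
tabtopF [303.5 104.8]
tabbotF [307.8  98.9]
```

The predicted easel pixels (base edge 376, lip 286) match the picture's edges (374, 287–288), so the easel fix is confirmed. I'll trim by 5 mm and lower.

Call:
send_rows([
  [-1, -0.01, -0.01, 0.02, 0],
  [-1, -0.01, -0.01, 0.06, 0],
  [-1, -0.01, -0.01, 0.1, 0],
  [-1, -0.01, -0.01, 0.11, 0],
  [-1, -0.01, -0.01, 0.11, 0],
])

```text
time_s: 26.45
position: [0.3737, -0.1429, 0.0982]
tool_rot: [-0.001, 0.714, 0.7, -0.0]
ft_force: [-0.2, -0.3, -2.3]
grip_width: 0.0103
finger_force: 25.0
```

```bash
python3 go.py .375 -.142 .086
```

```text
26.45 [ 0.3737 -0.1429  0.0982] yaw -0.0206 w 0.0103 shift [0.0019 0.0026 0.0243]
```

Call:
send_rows([
  [-1, 0.001, 0.002, 0.008, 0],
  [-1, 0.001, 0.002, 0.016, 0],
  [-1, 0.001, 0.002, 0.022, 0],
  [-1, 0.001, 0.002, 0.022, 0],
  [-1, 0.001, 0.002, 0.022, 0],
])

```text
time_s: 26.95
position: [0.375, -0.1424, 0.0876]
tool_rot: [-0.0, 0.714, 0.7, -0.0]
ft_force: [-0.8, -0.1, -3.0]
grip_width: 0.0102
finger_force: 25.0
```

Call:
send_rows([
  [-1, 0, 0, 0.002, 0],
  [-1, 0, 0, 0.004, 0],
  [-1, 0, 0, 0.006, 0],
  [-1, 0, 0, 0.006, 0],
])

```text
time_s: 27.35
position: [0.3745, -0.1424, 0.0845]
tool_rot: [-0.001, 0.714, 0.7, -0.001]
ft_force: [-5.3, -0.6, 2.0]
grip_width: 0.0099
finger_force: 25.0
```

Contact is at the expected height, and the -x force shows that the lower rear edge touches the board. I'll back off 2.5 mm and seat it.

Call:
send_rows([
  [-1, 0, 0, -0.004, 0],
  [-1, 0, -0.005, -0.002, 0],
  [-1, 0, -0.005, 0, 0],
  [-1, 0, -0.005, 0.003, 0],
  [-1, 0, -0.005, 0.003, 0],
])

```text
time_s: 27.85
position: [0.3731, -0.1426, 0.0831]
tool_rot: [0.0, 0.714, 0.7, 0.0]
ft_force: [-0.1, 0.1, -2.5]
grip_width: 0.0098
finger_force: 25.0
```

Call:
send_rows([
  [-1, 0, 0, 0.002, 0],
  [-1, 0, 0, 0.004, 0],
  [-1, 0, 0, 0.004, 0],
])

```text
time_s: 28.15
position: [0.3733, -0.1428, 0.0823]
tool_rot: [0.001, 0.714, 0.7, 0.0]
ft_force: [-2.9, 2.3, 11.5]
grip_width: 0.0097
finger_force: 25.0
```

It is seated (12 N up at the expected height). I'll relieve the load by 1 mm and open gradually.

Call:
send_rows([
  [-1, 0, 0, -0.002, 0],
  [-1, 0, 0, -0.002, 0],
  [-0.8, 0, 0, -0.002, 0],
  [-0.75, 0, 0, -0.002, 0],
  [-0.65, 0, 0, -0.002, 0],
], newtons=10)

```text
time_s: 28.65
position: [0.373, -0.1427, 0.0822]
tool_rot: [0.0, 0.714, 0.7, 0.0]
ft_force: [0.2, 0.7, 0.1]
grip_width: 0.0149
finger_force: 0.1
```

Call:
send_rows([
  [-0.5, 0, 0, 0, 0],
  [-0.4, 0, 0, 0, 0],
  [-0.25, 0, 0, 0, 0],
  [-0.1, 0, 0, 0, 0],
  [0.1, 0, 0, 0, 0],
])

```text
time_s: 29.15
position: [0.3728, -0.1425, 0.0822]
tool_rot: [0.0, 0.714, 0.7, 0.0]
ft_force: [1.2, -0.0, 0.1]
grip_width: 0.0452
finger_force: 0.1
```

Call:
send_rows([
  [0.4, 0, 0, 0, 0],
  [0.7, 0, 0, 0, 0],
  [1, 0, 0, 0, 0],
  [1, 0, 0, 0, 0],
  [1, 0, 0, 0, 0],
])

```text
time_s: 29.65
position: [0.3727, -0.1425, 0.0822]
tool_rot: [-0.0, 0.714, 0.7, -0.0]
ft_force: [0.3, 0.2, 0.1]
grip_width: 0.0855
finger_force: 0.0
```

```bash
python3 - <<'E'
from seg import *
P=camera_params("wrist"); im=read_camera("wrist"); cv2.imwrite("pics/w16.png",im)
o=get_obs(); print(o["position"],o["ft_force"],o["finger_force"],o["grip_width"])
a=.3; f=np.array([.377,0,.0155]); up=np.array([np.sin(a),0,np.cos(a)]); out=np.array([-np.cos(a),0,np.sin(a)])
for yy in (-.069,-.12):
  for n,s in (("topfront",.005),("topback",-.005)):
    p=f+up*.1+out*s; p[1]=yy; print(n,yy,proj("",p,P).round(1))
H=cv2.cvtColor(im,cv2.COLOR_BGR2HSV)
for v in (100,130,160,190):
    print(v," ".join(f"{u}:{H[v,u,0]},{H[v,u,1]},{H[v,u,2]}" for u in range(290,460,6)))
E
```

```text
[ 0.37273197 -0.14252443  0.08214452] [ 0.08461844 -0.42173239 -0.42385702] 0.0 0.08912827180202076
topfront -0.069 [391.5  98.7]
topback -0.069 [415.3  97.8]
topfront -0.12 [386.7 227.3]
topback -0.12 [408.4 224.1]
100 290:165,2,240 296:0,2,217 302:150,3,175 308:0,1,176 314:135,49,42 320:131,44,46 326:116,23,87 332:105,22,163 338:99,7,249 344:103,7,250 350:101,8,247 356:100,9,245 362:100,9,245 368:107,9,243 374:105,11,242 380:101,12,239 386:105,8,249 392:102,22,208 398:106,20,191 404:11,78,131 410:23,37,215 416:60,1,224 422:0,0,250 428:60,1,233 434:75,2,233 440:90,1,231 446:60,1,232 452:90,2,234 458:105,2,234
130 290:0,0,254 296:150,1,249 302:160,4,177 308:165,3,177 314:100,204,130 320:102,191,135 326:101,136,157 332:101,192,134 338:100,202,131 344:101,194,134 350:100,197,133 356:101,204,134 362:101,197,133 368:101,188,134 374:103,49,47 380:102,5,253 386:105,2,255 392:103,13,230 398:106,18,214 404:14,124,128 410:15,75,153 416:90,1,240 422:75,2,236 428:90,2,235 434:90,1,234 440:75,2,235 446:90,1,233 452:105,4,233 458:120,1,233
160 290:0,0,255 296:0,0,254 302:150,1,172 308:165,6,177 314:100,215,129 320:100,200,131 326:99,21,247 332:15,139,204 338:21,227,252 344:20,224,252 350:17,222,199 356:99,180,65 362:101,171,67 368:100,207,64 374:45,46,22 380:106,19,150 386:106,20,162 392:105,19,159 398:104,20,163 404:14,141,130 410:18,16,204 416:0,0,245 422:90,2,235 428:90,2,237 434:75,2,236 440:70,3,236 446:75,2,235 452:90,3,235 458:60,2,235
190 290:0,1,255 296:0,0,255 302:0,3,172 308:170,4,177 314:101,196,133 320:102,188,91 326:101,185,80 332:101,195,132 338:21,231,251 344:21,228,252 350:17,222,139 356:101,188,65 362:103,179,67 368:101,170,66 374:105,22,23 380:97,21,158 386:103,19,161 392:104,20,162 398:103,20,150 404:20,28,206 410:17,8,216 416:90,1,250 422:90,1,235 428:90,3,236 434:90,1,236 440:105,2,237 446:30,1,235 452:105,2,235 458:60,1,235
```

The tablet has leaned back: its top edge sits at columns 378–402, close to the prediction of 388–412, with no finger force. Raising straight up.

Call:
send_rows([
  [1, 0, 0, -0.02, 0],
  [1, 0, 0, -0.06, 0],
  [1, 0, 0, -0.12, 0],
  [1, 0, 0, -0.2, 0],
  [1, 0, 0, -0.28, 0],
])

```text
time_s: 30.2
position: [0.3723, -0.1422, 0.2241]
tool_rot: [-0.0, 0.714, 0.7, -0.0]
ft_force: [0.4, 0.0, -0.4]
grip_width: 0.0927
finger_force: 0.0
```

Call:
send_rows([
  [1, 0, 0, -0.08, 0],
  [1, 0, 0, -0.08, 0],
  [1, 0, 0, -0.08, 0],
  [1, 0, 0, -0.08, 0],
])

```text
time_s: 30.6
position: [0.3721, -0.142, 0.2613]
tool_rot: [-0.001, 0.714, 0.7, -0.0]
ft_force: [-0.8, -0.1, 0.6]
grip_width: 0.093
finger_force: 0.0
```

```bash
python3 snap.py w17; python3 - <<'E'
from seg import *
im,P=load("w17")
S=read_camera("side"); cv2.imwrite("pics/s17.png",S); C=read_camera("scene"); cv2.imwrite("pics/sc17.png",C)
H=cv2.cvtColor(im,cv2.COLOR_BGR2HSV)
# screen (blue-ish dark saturated) blob & white strip
m=cv2.inRange(H,(95,100,40),(110,255,200)); m=cv2.morphologyEx(m,cv2.MORPH_CLOSE,np.ones((25,25)))
cs,_=cv2.findContours(m,cv2.RETR_EXTERNAL,cv2.CHAIN_APPROX_NONE); c=max(cs,key=cv2.contourArea)
print("screen",cv2.contourArea(c),cv2.boundingRect(c),np.round(cv2.boxPoints(cv2.minAreaRect(c)),1).tolist())
a=.3;f=np.array([.377,0,.0155]);up=np.array([np.sin(a),0,np.cos(a)]);out=np.array([-np.cos(a),0,np.sin(a)])
for yy in (-.067,-.217):
    for s,h in ((.005,.1),(-.005,.1),(.005,0)):
        p=f+up*h+out*s; p[1]=yy; print(yy,s,h,proj("",p,P).round(1))
for v in (130,170,200,230):
    print(v," ".join(f"{u}:{H[v,u,0]},{H[v,u,1]},{H[v,u,2]}" for u in range(290,400,4)))
for nme,X in (("side",S),("scene",C)):
    Hs=cv2.cvtColor(X,cv2.COLOR_BGR2HSV); m=cv2.inRange(Hs,(95,120,30),(108,255,160))
    cs,_=cv2.findContours(m,cv2.RETR_EXTERNAL,cv2.CHAIN_APPROX_NONE)
    print(nme,[cv2.boundingRect(c) for c in cs if cv2.contourArea(c)>60], [ (yy,h,proj(nme,np.array([0,yy,0])+f+up*h+out*.005).round(0).tolist()) for yy in (-.067,-.217) for h in (0,.1)])
E
```

```text
30.6 [ 0.3721 -0.142   0.2613] [-9.000e-04  7.143e-01  6.999e-01 -1.000e-04] [-0.65 -0.05  1.78 -0.    1.41 -0.63] 0.0143
screen 3278.5 (316, 101, 29, 137) [[316.0, 101.0], [344.0, 101.0], [344.0, 237.0], [316.0, 237.0]]
-0.067 0.005 0.1 [350.7  89.2]
-0.067 -0.005 0.1 [361.5  88.9]
-0.067 0.005 0 [316.3  88.8]
-0.217 0.005 0.1 [349.8 250.6]
-0.217 -0.005 0.1 [359.3 249. ]
-0.217 0.005 0 [319.  216.4]
130 290:23,28,221 294:14,171,91 298:14,162,126 302:0,2,249 306:0,0,252 310:160,5,154 314:170,5,160 318:101,195,119 322:101,209,117 326:15,144,183 330:19,232,243 334:19,244,243 338:100,198,117 342:101,203,118 346:103,9,243 350:102,10,245 354:102,17,223 358:158,5,202 362:160,4,200 366:11,39,144 370:15,142,113 374:15,11,192 378:105,2,218 382:100,3,222 386:90,3,221 390:120,1,219 394:90,2,219 398:90,1,219
170 290:22,26,108 294:17,65,142 298:13,154,126 302:11,29,219 306:150,1,254 310:120,3,153 314:0,0,157 318:101,195,118 322:100,205,117 326:97,31,192 330:43,8,236 334:39,8,235 338:100,211,116 342:101,201,119 346:100,3,254 350:101,12,238 354:106,17,198 358:150,4,199 362:150,1,200 366:15,157,104
[... 470 characters left out ...]
0:90,3,221 394:90,2,220 398:90,1,219
230 290:23,26,167 294:45,60,17 298:14,136,71 302:13,160,142 306:14,157,141 310:14,159,138 314:13,163,138 318:14,156,176 322:15,144,189 326:15,138,192 330:135,55,28 334:102,124,66 338:100,218,116 342:101,154,68 346:105,4,253 350:106,12,231 354:13,105,150 358:15,161,157 362:15,161,160 366:14,159,144 370:15,91,149 374:90,2,230 378:105,2,219 382:70,3,221 386:60,1,218 390:90,2,217 394:60,2,219 398:80,3,219
side [] [(-0.067, 0, [280.0, 271.0]), (-0.067, 0.1, [293.0, 235.0]), (-0.217, 0, [304.0, 325.0]), (-0.217, 0.1, [319.0, 286.0])]
scene [] [(-0.067, 0, [311.0, 255.0]), (-0.067, 0.1, [319.0, 229.0]), (-0.217, 0, [342.0, 290.0]), (-0.217, 0.1, [352.0, 264.0])]
```

The tablet rests as predicted: bottom edge at column 316 (predicted 316), top edge about 346–355 (predicted 350–360), lean ≈0.26 rad. Next I'll turn back and return the jars, red first.

Call:
send_rows([
  [0.4, 0.1, 0, 0, 0.19],
  [0.4, 0.2, 0.02, 0, 0.38],
  [0.4, 0.3, 0.04, 0, 0.57],
  [0.4, 0.4, 0.08, 0, 0.76],
  [0.4, 0.5, 0.12, 0, 0.95],
])

```text
time_s: 31.25
position: [0.4172, 0.0521, 0.2615]
tool_rot: [-0.0, 0.89, 0.456, -0.001]
ft_force: [0.9, 0.0, 0.2]
grip_width: 0.0655
finger_force: 0.0
```

Call:
send_rows([
  [0.4, 0, 0, 0, 0.19],
  [0.4, 0, 0, 0, 0.38],
  [0.4, 0, 0, 0, 0.57],
  [0.4, 0, 0, 0, 0.76],
  [0.4, 0, 0, 0, 0.95],
])

```text
time_s: 31.75
position: [0.4171, 0.0507, 0.2612]
tool_rot: [-0.0, 0.995, 0.099, -0.001]
ft_force: [0.3, 0.1, 1.8]
grip_width: 0.0647
finger_force: 0.0
```

```bash
python3 go.py .4435 .312 .2; python3 - <<'E'
from seg import *
im,P=load("w17"); H=cv2.cvtColor(im,cv2.COLOR_BGR2HSV)
for u in (348,350): 
    r=np.where((H[:,u,1]<40)&(H[:,u,2]>170))[0]; s=np.split(r,np.where(np.diff(r)>3)[0]+1); s=max(s,key=len); print(u,s[0],s[-1],[onz("",u,v,.112,P).round(4) for v in (s[0],s[-1])])
E
```

```text
31.75 [0.4171 0.0507 0.2612] yaw -1.3716 w 0.0647 shift [ 0.1555 -0.5017  0.1225]
348 91 250 [array([ 0.3996, -0.0685,  0.112 ]), array([ 0.4001, -0.2166,  0.112 ])]
350 92 249 [array([ 0.4013, -0.0693,  0.112 ]), array([ 0.402 , -0.2156,  0.112 ])]
```

Call:
send_rows([
  [0.4, 0.03, -0.09, 0, 0.15],
  [0.4, 0.06, -0.18, 0, 0.254],
  [0.4, 0.09, -0.27, 0, 0.254],
  [0.4, 0.12, -0.36, 0, 0.254],
  [0.4, 0.15, -0.45, 0, 0.254],
])

```text
time_s: 32.25
position: [0.4446, 0.2879, 0.2611]
tool_rot: [0.0, 1.0, 0.003, -0.001]
ft_force: [1.1, -0.8, 0.2]
grip_width: 0.065
finger_force: 0.0
```

Call:
send_rows([
  [0.4, 0, 0, 0, 0],
  [0.4, 0, 0, 0, 0],
  [0.4, 0, 0, 0, 0],
])

```text
time_s: 32.55
position: [0.4448, 0.2851, 0.2615]
tool_rot: [0.001, 1.0, 0.003, -0.001]
ft_force: [-0.6, -0.4, -0.1]
grip_width: 0.0651
finger_force: 0.0
```

```bash
python3 go.py .4435 .312 .16
```

```text
32.55 [0.4448 0.2851 0.2615] yaw -1.5656 w 0.0651 shift [-0.002  -0.054   0.2029]
```

Call:
send_rows([
  [0.4, -0.002, -0.054, 0.03, 0.005],
  [0.4, -0.002, -0.054, 0.08, 0.005],
  [0.4, -0.002, -0.054, 0.123, 0.005],
  [0.4, -0.002, -0.054, 0.123, 0.005],
  [0.4, -0.002, -0.054, 0.123, 0.005],
])

```text
time_s: 33.05
position: [0.4443, 0.3118, 0.2012]
tool_rot: [0.0, 1.0, -0.0, -0.0]
ft_force: [0.7, 0.6, 0.6]
grip_width: 0.0651
finger_force: 0.0
```

```bash
cat > caps.py <<'E'
from seg import *
P=camera_params("wrist"); im=read_camera("wrist"); ms=masks(im); H=cv2.cvtColor(im,cv2.COLOR_BGR2HSV)
ms["black"]=cv2.inRange(H,(0,0,0),(180,120,80))
o=get_obs(); print(o["position"].round(4))
for k in ("red","green","black"):
    m=ms[k].copy(); m[240:]=0
    cs,_=cv2.findContours(cv2.morphologyEx(m,cv2.MORPH_CLOSE,np.ones((9,9))),cv2.RETR_EXTERNAL,cv2.CHAIN_APPROX_NONE)
    for c in sorted(cs,key=cv2.contourArea)[::-1][:2]:
        if cv2.contourArea(c)<500: continue
        b=cv2.boundingRect(c); print(k,b,int(cv2.contourArea(c)),onz("",b[0]+b[2]/2,b[1]+b[3]-b[2]/2,.111,P).round(4))
E
python3 caps.py; python3 go.py .4435 .312 .065
```

```text
[0.4448 0.3123 0.2019]
red (293, 174, 48, 50) 1575 [0.4405 0.3123 0.111 ]
green (272, 0, 67, 61) 3066 [0.5599 0.3198 0.111 ]
black (284, 87, 57, 58) 2505 [0.5023 0.3155 0.111 ]
33.1 [0.4448 0.3123 0.2019] yaw -1.5709 w 0.0651 shift [-0.003   0.0007  0.2739]
```

All jars stand where they were put. Grasping red now.

Call:
send_rows([
  [0.4, -0.002, 0, 0.06, 0],
  [0.4, -0.002, 0, 0.13, 0],
  [0.4, -0.002, 0, 0.2, 0],
  [0.4, -0.002, 0, 0.25, 0],
  [0.4, -0.002, 0, 0.272, 0],
], newtons=12)

```text
time_s: 33.6
position: [0.4429, 0.3124, 0.0639]
tool_rot: [0.0, 1.0, 0.0, -0.001]
ft_force: [-0.7, -1.0, -0.3]
grip_width: 0.0651
finger_force: 0.0
```

Call:
send_rows([
  [0.4, 0, 0, 0, 0],
  [-0.3, 0, 0, 0, 0],
  [-0.3, 0, 0, 0, 0],
  [-0.3, 0, 0, 0, 0],
  [-0.3, 0, 0, 0, 0],
])

```text
time_s: 34.1
position: [0.4438, 0.3133, 0.066]
tool_rot: [-0.0, 1.0, 0.001, 0.001]
ft_force: [-0.7, -0.4, 3.3]
grip_width: 0.0418
finger_force: 12.0
```

```bash
python3 go.py .606 .043 .068
```

```text
34.1 [0.4438 0.3133 0.066 ] yaw -1.5691 w 0.0418 shift [ 0.3235  0.5412 -0.0038]
```

Call:
send_rows([
  [-0.3, 0, 0, -0.06, 0],
  [-0.3, 0, 0, -0.12, 0],
  [-0.3, 0, 0, -0.2, 0],
  [-0.3, 0, 0, -0.26, 0],
  [-0.3, 0, 0, -0.26, 0],
])

```text
time_s: 34.6
position: [0.4456, 0.3143, 0.1998]
tool_rot: [-0.002, 1.0, 0.001, 0.004]
ft_force: [-0.4, -0.1, -0.9]
grip_width: 0.0413
finger_force: 12.0
```

Call:
send_rows([
  [-0.3, 0.02, 0.09, 0, 0],
  [-0.3, 0.06, 0.17, 0, 0],
  [-0.3, 0.11, 0.25, 0, 0],
  [-0.3, 0.16, 0.33, 0, 0],
  [-0.3, 0.21, 0.41, 0, 0],
])

```text
time_s: 35.1
position: [0.5483, 0.1066, 0.1935]
tool_rot: [-0.0, 1.0, 0.001, -0.001]
ft_force: [0.6, 0.7, -0.7]
grip_width: 0.0416
finger_force: 12.0
```

```bash
python3 go.py .606 .043 .19
```

```text
35.1 [0.5483 0.1066 0.1935] yaw -1.5689 w 0.0416 shift [0.1152 0.1275 0.0069]
```

Call:
send_rows([
  [-0.3, 0.06, 0.06, 0, 0],
  [-0.3, 0.115, 0.127, 0, 0],
  [-0.3, 0.115, 0.127, 0, 0],
  [-0.3, 0.115, 0.127, 0, 0],
  [-0.3, 0.115, 0.127, 0, 0],
])

```text
time_s: 35.6
position: [0.6047, 0.0457, 0.1937]
tool_rot: [-0.0, 1.0, 0.001, -0.001]
ft_force: [-0.4, 0.4, -0.9]
grip_width: 0.0414
finger_force: 12.0
```

```bash
python3 go.py .605 .043 .068
```

```text
35.6 [0.6047 0.0457 0.1937] yaw -1.5688 w 0.0414 shift [0.0011 0.0056 0.2515]
```

Call:
send_rows([
  [-0.3, 0.002, 0.005, 0.07, 0],
  [-0.3, 0.002, 0.005, 0.15, 0],
  [-0.3, 0.002, 0.005, 0.22, 0],
  [-0.3, 0.002, 0.005, 0.246, 0],
  [-0.3, 0.002, 0.005, 0.246, 0],
])

```text
time_s: 36.1
position: [0.6052, 0.0436, 0.0704]
tool_rot: [-0.0, 1.0, 0.002, -0.002]
ft_force: [-0.5, -0.1, 0.2]
grip_width: 0.0413
finger_force: 12.0
```

Call:
send_rows([
  [-0.3, 0, 0, 0.003, 0],
  [-0.3, 0, 0, 0.006, 0],
  [-0.3, 0, 0, 0.008, 0],
  [-0.3, 0, 0, 0.008, 0],
])

```text
time_s: 36.5
position: [0.6075, 0.0423, 0.0687]
tool_rot: [0.0, 1.0, 0.001, 0.001]
ft_force: [0.1, -0.1, -1.3]
grip_width: 0.0412
finger_force: 12.0
```

Call:
send_rows([
  [-0.3, -0.002, 0, 0.003, 0],
  [-0.3, -0.002, 0, 0.003, 0],
  [0, -0.002, 0, 0.003, 0],
  [0.24, -0.002, 0, 0.003, 0],
  [0.24, -0.002, 0, 0.003, 0],
])

```text
time_s: 37.0
position: [0.6057, 0.0423, 0.066]
tool_rot: [-0.0, 1.0, 0.001, -0.0]
ft_force: [0.5, -0.4, -0.4]
grip_width: 0.0558
finger_force: 0.0
```

Call:
send_rows([
  [0.24, 0, 0, 0, 0],
  [0.24, 0, 0, -0.06, 0],
  [0.24, 0, 0, -0.14, 0],
  [0.24, 0, 0, -0.22, 0],
  [0.24, 0, 0, -0.26, 0],
])

```text
time_s: 37.5
position: [0.6074, 0.0422, 0.2001]
tool_rot: [0.0, 1.0, 0.001, 0.003]
ft_force: [-0.2, -0.2, -0.1]
grip_width: 0.0579
finger_force: 0.0
```

```bash
python3 caps.py; python3 go.py .5055 .316 .2
```

```text
[0.6086 0.0421 0.2026]
red (294, 179, 50, 45) 1665 [0.6053 0.0412 0.111 ]
black (173, 120, 131, 31) 3045 [0.6868 0.0967 0.111 ]
37.55 [0.6086 0.0421 0.2026] yaw -1.569 w 0.0578 shift [-0.2052 -0.5481  0.0028]
```

Call:
send_rows([
  [0.4, -0.05, -0.08, 0, 0],
  [0.4, -0.1, -0.17, 0, 0],
  [0.4, -0.14, -0.26, 0, 0],
  [0.4, -0.18, -0.35, 0, 0],
  [0.4, -0.2, -0.44, 0, 0],
])

```text
time_s: 38.05
position: [0.5033, 0.2636, 0.1955]
tool_rot: [0.0, 1.0, 0.001, -0.001]
ft_force: [0.6, 0.4, 0.1]
grip_width: 0.0655
finger_force: 0.0
```

```bash
python3 go.py .5055 .316 .2
```

```text
38.05 [0.5033 0.2636 0.1955] yaw -1.5692 w 0.0655 shift [ 0.0045 -0.1048 -0.009 ]
```

Call:
send_rows([
  [0.4, 0.001, -0.08, 0, 0],
  [0.4, 0.001, -0.104, 0, 0],
  [0.4, 0.001, -0.104, 0, 0],
  [0.4, 0.001, -0.104, 0, 0],
])

```text
time_s: 38.45
position: [0.5059, 0.3131, 0.1955]
tool_rot: [0.001, 1.0, 0.001, -0.001]
ft_force: [-0.8, -0.6, 0.2]
grip_width: 0.065
finger_force: 0.0
```

```bash
python3 caps.py; python3 go.py .5055 .316 .065
```

```text
[0.5061 0.3127 0.1957]
green (276, 85, 64, 65) 2606 [0.5633 0.3198 0.111 ]
black (469, 0, 158, 36) 4639 [0.6606 0.1721 0.111 ]
black (287, 169, 54, 59) 2495 [0.5031 0.3157 0.111 ]
38.5 [0.5061 0.3127 0.1957] yaw -1.5702 w 0.0649 shift [-0.001  -0.007   0.2613]
```

Call:
send_rows([
  [0.4, -0.001, -0.006, 0.06, 0],
  [0.4, -0.001, -0.006, 0.13, 0],
  [0.4, -0.001, -0.006, 0.2, 0],
  [0.4, -0.001, -0.006, 0.25, 0],
  [0.4, -0.001, -0.006, 0.262, 0],
])

```text
time_s: 39.0
position: [0.5038, 0.3143, 0.0621]
tool_rot: [0.001, 1.0, -0.0, -0.003]
ft_force: [0.1, 0.0, 0.4]
grip_width: 0.065
finger_force: 0.0
```

Call:
send_rows([
  [0.4, 0, 0, 0, 0],
  [-0.3, 0, 0, 0, 0],
  [-0.3, 0, 0, 0, 0],
  [-0.3, 0, 0, 0, 0],
  [-0.3, 0, 0, 0, 0],
])

```text
time_s: 39.5
position: [0.5061, 0.3173, 0.0663]
tool_rot: [-0.0, 1.0, 0.001, 0.001]
ft_force: [-0.5, -0.4, 3.8]
grip_width: 0.0405
finger_force: 12.0
```

```bash
python3 go.py .605 .117 .067
```

```text
39.5 [0.5061 0.3173 0.0663] yaw -1.5691 w 0.0405 shift [ 0.1971  0.401  -0.0012]
```

Call:
send_rows([
  [-0.3, 0, 0, -0.06, 0],
  [-0.3, 0, 0, -0.12, 0],
  [-0.3, 0, 0, -0.2, 0],
  [-0.3, 0, 0, -0.26, 0],
  [-0.3, 0, 0, -0.26, 0],
])

```text
time_s: 40.0
position: [0.5081, 0.3184, 0.2008]
tool_rot: [-0.002, 1.0, 0.001, 0.005]
ft_force: [0.7, 0.2, -0.6]
grip_width: 0.0407
finger_force: 11.9
```

Call:
send_rows([
  [-0.3, 0.03, 0.08, 0, 0],
  [-0.3, 0.08, 0.16, 0, 0],
  [-0.3, 0.13, 0.24, 0, 0],
  [-0.3, 0.17, 0.32, 0, 0],
  [-0.3, 0.197, 0.399, 0, 0],
])

```text
time_s: 40.5
position: [0.6048, 0.1161, 0.1939]
tool_rot: [0.0, 1.0, 0.001, -0.001]
ft_force: [-0.2, 0.6, -1.5]
grip_width: 0.041
finger_force: 12.0
```

Call:
send_rows([
  [-0.3, 0, 0, 0, 0],
  [-0.3, 0, 0, 0, 0],
  [-0.3, 0, 0, 0, 0],
  [-0.3, 0, 0, 0, 0],
])

```text
time_s: 40.9
position: [0.6036, 0.1193, 0.195]
tool_rot: [-0.0, 1.0, 0.002, -0.0]
ft_force: [0.6, 1.3, -1.3]
grip_width: 0.0404
finger_force: 12.0
```

```bash
python3 go.py .605 .117 .067
```

```text
40.9 [0.6036 0.1193 0.195 ] yaw -1.5673 w 0.0404 shift [0.0029 0.0047 0.256 ]
```

Call:
send_rows([
  [-0.3, 0.001, 0.005, 0.07, 0],
  [-0.3, 0.001, 0.005, 0.15, 0],
  [-0.3, 0.001, 0.005, 0.22, 0],
  [-0.3, 0.001, 0.005, 0.248, 0],
  [-0.3, 0.001, 0.005, 0.25, 0],
])

```text
time_s: 41.4
position: [0.6036, 0.1162, 0.0689]
tool_rot: [0.0, 1.0, 0.002, -0.002]
ft_force: [-1.1, 1.0, -0.1]
grip_width: 0.0405
finger_force: 12.0
```

Call:
send_rows([
  [-0.3, 0, 0, 0.003, 0],
  [-0.3, 0, 0, 0.006, 0],
  [-0.3, 0, 0, 0.006, 0],
  [-0.3, 0, 0, 0.006, 0],
])

```text
time_s: 41.8
position: [0.6055, 0.1154, 0.0683]
tool_rot: [-0.0, 1.0, 0.001, 0.001]
ft_force: [0.2, -0.2, 0.2]
grip_width: 0.0405
finger_force: 12.0
```

Call:
send_rows([
  [-0.3, 0, 0, 0.002, 0],
  [-0.3, 0, 0, 0.002, 0],
  [0, 0, 0, 0.002, 0],
  [0.24, 0, 0, 0.002, 0],
  [0.24, 0, 0, 0.002, 0],
])

```text
time_s: 42.3
position: [0.6047, 0.1153, 0.0662]
tool_rot: [0.0, 1.0, 0.001, -0.0]
ft_force: [0.6, 0.1, -0.4]
grip_width: 0.0557
finger_force: 0.0
```

Call:
send_rows([
  [0.24, 0, 0, 0, 0],
  [0.24, 0, 0, -0.06, 0],
  [0.24, 0, 0, -0.14, 0],
  [0.24, 0, 0, -0.22, 0],
  [0.24, 0, 0, -0.26, 0],
])

```text
time_s: 42.8
position: [0.6063, 0.1154, 0.2003]
tool_rot: [-0.0, 1.0, 0.001, 0.003]
ft_force: [0.1, 0.3, -0.3]
grip_width: 0.0572
finger_force: 0.0
```

Call:
send_rows([
  [0.4, -0.02, -0.08, 0, 0],
  [0.4, -0.04, -0.17, 0, 0],
  [0.4, -0.06, -0.26, 0, 0],
  [0.4, -0.075, -0.34, 0, 0],
  [0.4, -0.075, -0.406, 0, 0],
])

```text
time_s: 43.3
position: [0.5656, 0.3206, 0.1964]
tool_rot: [-0.0, 1.0, 0.001, -0.0]
ft_force: [0.6, -0.3, -0.5]
grip_width: 0.0648
finger_force: 0.0
```

Call:
send_rows([
  [0.4, 0, 0, 0, 0],
  [0.4, 0, 0, 0, 0],
  [0.4, 0, 0, 0, 0],
])

```text
time_s: 43.6
position: [0.5671, 0.3171, 0.196]
tool_rot: [0.0, 1.0, 0.0, -0.0]
ft_force: [-0.1, 0.3, -0.2]
grip_width: 0.0652
finger_force: 0.0
```

```bash
python3 caps.py; python3 go.py .567 .320 .065
```

```text
[0.5673 0.3169 0.1961]
green (284, 152, 60, 78) 3171 [0.565  0.3199 0.111 ]
black (556, 121, 78, 59) 3453 [0.6088 0.1219 0.111 ]
black (465, 75, 150, 31) 3423 [0.6801 0.1732 0.111 ]
43.65 [0.5673 0.3169 0.1961] yaw -1.5706 w 0.0653 shift [-0.0005 -0.0063  0.2623]
```

Call:
send_rows([
  [0.4, 0, -0.006, 0.06, 0],
  [0.4, 0, -0.006, 0.13, 0],
  [0.4, 0, -0.006, 0.2, 0],
  [0.4, 0, -0.006, 0.25, 0],
  [0.4, 0, -0.006, 0.262, 0],
])

```text
time_s: 44.15
position: [0.5652, 0.3189, 0.0618]
tool_rot: [0.001, 1.0, -0.0, -0.003]
ft_force: [-1.1, 0.7, -0.2]
grip_width: 0.065
finger_force: 0.0
```

Call:
send_rows([
  [0.4, 0, 0, 0, 0],
  [-0.3, 0, 0, 0, 0],
  [-0.3, 0, 0, 0, 0],
  [-0.3, 0, 0, 0, 0],
  [-0.3, 0, 0, 0, 0],
])

```text
time_s: 44.65
position: [0.568, 0.3214, 0.0669]
tool_rot: [-0.0, 1.0, 0.001, 0.001]
ft_force: [0.8, -1.3, 4.6]
grip_width: 0.0455
finger_force: 11.9
```

```bash
python3 go.py .6025 .187 .067
```

```text
44.65 [0.568  0.3214 0.0669] yaw -1.569 w 0.0455 shift [ 6.85e-02  2.69e-01 -2.00e-04]
```

Call:
send_rows([
  [-0.3, 0, 0, -0.06, 0],
  [-0.3, 0, 0, -0.12, 0],
  [-0.3, 0, 0, -0.2, 0],
  [-0.3, 0, 0, -0.26, 0],
  [-0.3, 0, 0, -0.26, 0],
])

```text
time_s: 45.15
position: [0.5695, 0.3225, 0.201]
tool_rot: [-0.002, 1.0, 0.001, 0.005]
ft_force: [0.3, -0.5, -0.8]
grip_width: 0.0457
finger_force: 11.9
```

Call:
send_rows([
  [-0.3, 0.02, 0.07, 0, 0],
  [-0.3, 0.05, 0.15, 0, 0],
  [-0.3, 0.068, 0.22, 0, 0],
  [-0.3, 0.068, 0.266, 0, 0],
  [-0.3, 0.068, 0.266, 0, 0],
])

```text
time_s: 45.65
position: [0.6008, 0.185, 0.1934]
tool_rot: [0.001, 1.0, -0.001, -0.001]
ft_force: [-0.6, -0.2, -1.9]
grip_width: 0.0456
finger_force: 11.9
```

Call:
send_rows([
  [-0.3, 0, 0, 0, 0],
  [-0.3, 0, 0, 0, 0],
  [-0.3, 0, 0, 0, 0],
  [-0.3, 0, 0, 0, 0],
])

```text
time_s: 46.05
position: [0.601, 0.1894, 0.1951]
tool_rot: [-0.0, 1.0, 0.002, -0.0]
ft_force: [-0.2, -0.7, -1.0]
grip_width: 0.0455
finger_force: 11.9
```

```bash
python3 go.py .6025 .188 .069
```

```text
46.05 [0.601  0.1894 0.1951] yaw -1.5676 w 0.0455 shift [0.0031 0.0029 0.2522]
```

Call:
send_rows([
  [-0.3, 0.002, 0.002, 0.07, 0],
  [-0.3, 0.002, 0.002, 0.15, 0],
  [-0.3, 0.002, 0.002, 0.22, 0],
  [-0.3, 0.002, 0.002, 0.248, 0],
  [-0.3, 0.002, 0.002, 0.25, 0],
])

```text
time_s: 46.55
position: [0.6013, 0.1875, 0.0688]
tool_rot: [0.0, 1.0, 0.001, -0.001]
ft_force: [-0.1, 0.4, -0.6]
grip_width: 0.0456
finger_force: 11.9
```

Call:
send_rows([
  [-0.3, 0, 0, 0.002, 0],
  [-0.3, 0, 0, 0.004, 0],
  [-0.3, 0, 0, 0.004, 0],
  [-0.3, 0, 0, 0.004, 0],
])

```text
time_s: 46.95
position: [0.6028, 0.1875, 0.0693]
tool_rot: [-0.0, 1.0, 0.001, 0.001]
ft_force: [-0.2, 0.3, -1.6]
grip_width: 0.0454
finger_force: 11.9
```

Call:
send_rows([
  [-0.3, 0, 0, 0.002, 0],
  [-0.3, 0, 0, 0.003, 0],
  [0, 0, 0, 0.003, 0],
  [0.2, 0, 0, 0.003, 0],
  [0.24, 0, 0, 0.003, 0],
])

```text
time_s: 47.45
position: [0.6024, 0.1873, 0.0669]
tool_rot: [-0.0, 1.0, 0.001, 0.0]
ft_force: [0.1, 0.2, -0.3]
grip_width: 0.0558
finger_force: 0.0
```

Call:
send_rows([
  [0.24, 0, 0, 0, 0],
  [0.24, 0, 0, -0.04, 0],
  [0.24, 0, 0, -0.1, 0],
  [0.24, 0, 0, -0.18, 0],
  [0.24, 0, 0, -0.26, 0],
])

```text
time_s: 47.95
position: [0.6018, 0.1872, 0.1977]
tool_rot: [0.0, 1.0, 0.001, -0.001]
ft_force: [0.1, 0.3, -0.5]
grip_width: 0.0579
finger_force: 0.0
```

Call:
send_rows([
  [0.24, -0.06, 0.04, -0.06, 0],
  [0.24, -0.12, 0.09, -0.12, 0],
  [0.24, -0.18, 0.12, -0.18, 0],
  [0.24, -0.24, 0.12, -0.19, 0],
  [0.24, -0.24, 0.12, -0.19, 0],
])

```text
time_s: 48.45
position: [0.4802, 0.127, 0.2943]
tool_rot: [-0.0, 1.0, 0.001, 0.002]
ft_force: [0.6, 0.0, -0.4]
grip_width: 0.0576
finger_force: 0.0
```

Call:
send_rows([
  [0.24, 0, 0, 0, 0],
  [0.24, 0, 0, 0, 0],
  [0.24, 0, 0, 0, 0],
])

```text
time_s: 48.75
position: [0.4828, 0.1272, 0.2908]
tool_rot: [0.0, 1.0, 0.001, -0.001]
ft_force: [0.1, -0.1, 0.1]
grip_width: 0.0575
finger_force: 0.0
```

```bash
python3 caps.py; python3 - <<'E'
from seg import *
# before/after jar cap comparison in the fixed side view, where jars stand on the corks
a=cv2.imread("pics/side0.png"); b=read_camera("side"); c0=cv2.imread("pics/scene0.png"); c1=read_camera("scene")
for n,x,y in (("side",a,b),("scene",c0,c1)):
    for k in ("red","green"):
        out=[]
        for im in (x,y):
            m=masks(im)[k]; r=np.zeros_like(m); 
            u,v=proj(n,(.602,.115,.08)).astype(int); r[v-50:v+50,u-50:u+50]=m[v-50:v+50,u-50:u+50]
            mm=cv2.moments(r,True); out.append((round(mm["m10"]/max(mm["m00"],1),1),round(mm["m01"]/max(mm["m00"],1),1),mm["m00"]))
        print(n,k,out)
    for k,p in (("mug",(.556,.47,.03)),("tin",(.66,.36,.03))):
        u,v=proj(n,p).astype(int); w=12
        t=x[v-w:v+w,u-w:u+w]; R=cv2.matchTemplate(y[v-20:v+20,u-20:u+20],t,cv2.TM_CCOEFF_NORMED); print(n,k,(u,v),cv2.minMaxLoc(R)[1::2])
    # tablet on easel vs predicted box: mean difference mask
    d=cv2.absdiff(x,y).max(2)>60; pts=np.array([proj(n,(px,py,pz)) for px,py,pz in ((.372,-.067,.017),(.401,-.067,.112),(.372,-.217,.017),(.401,-.217,.112))])
    u0,v0=pts.min(0).astype(int)-8;u1,v1=pts.max(0).astype(int)+8
    ys,xs=np.where(d[v0:v1,u0:u1]); print(n,"tablet pred",pts.min(0).round(),pts.max(0).round(),"seen",(xs.min()+u0,ys.min()+v0,xs.max()+u0,ys.max()+v0,len(xs)) if len(xs) else None)
E
```

```text
[0.4828 0.1272 0.2908]
red (393, 16, 42, 45) 1356 [0.6008 0.041  0.111 ]
green (228, 19, 51, 53) 2036 [0.5951 0.1852 0.111 ]
black (272, 0, 112, 65) 3889 [0.6259 0.1184 0.111 ]
side red [(0.0, 0.0, 0.0), (0.0, 0.0, 0.0)]
side green [(330.8, 166.2, 21.0), (327.7, 165.8, 34.0)]
side mug (np.int64(285), np.int64(147)) (0.9987871646881104, (8, 8))
side tin (np.int64(325), np.int64(157)) (0.40374690294265747, (12, 10))
side tablet pred [280. 235.] [319. 325.] seen (np.int64(281), np.int64(238), np.int64(325), np.int64(325), 1462)
scene red [(0.0, 0.0, 0.0), (0.0, 0.0, 0.0)]
scene green [(321.8, 161.7, 34.0), (323.0, 161.3, 55.0)]
scene mug (np.int64(273), np.int64(143)) (0.9988066554069519, (8, 8))
scene tin (np.int64(310), np.int64(148)) (0.4754527807235718, (7, 8))
scene tablet pred [311. 229.] [352. 290.] seen (np.int64(313), np.int64(230), np.int64(354), np.int64(287), 876)
```

The jars read within a few mm of their starting positions, the mug is unchanged, and the tablet's outline matches the prediction in both fixed views. Nothing touches the robot, so I'm handing in.

```bash
python3 -c "
from bench import *
print(finish_job())"
```

```text
the job is handed in; nothing more can be done
None
```

I handed the job in at about 49 s with the tablet leaning on the easel and all three jars back on their cork spots; the mug reads unmoved, but my image check on the tin was inconclusive and black's final spot rests on grip readings alone, and I viewed 16 pictures against the limit of 14.

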